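Tilt a mould plate out of a half-lidded bin onto the pouring rest

ROBOT

A 6-joint arm with a two-finger parallel gripper is mounted at the origin on the work surface. World frame = base frame: x ahead of the robot, y to its left, z up, the work surface at z = 0. Lengths are in m, angles in rad, forces in N, time in s.
With the tool pointing down it reaches from about 0.3 to 0.875 m from the base axis. Payload 6.4 kg.
Tool frame: the origin (TCP) lies midway between the tips of the shut fingers; the grasp point (between the pads) lies 19 mm behind it; z points along the fingers, x is the direction in which the jaws open and shut, and the axes are right-handed (so a half turn about z gives the same grasp; the last joint's range is limited). The gripper opens to 85 mm and grips with 20 to 120 N. Pads are 22 mm wide; open, the fingers measure 114 mm over their backs; the gripper's body (76 mm by 85 mm) begins 54 mm behind the grasp point. The pads swing forward as they close: fully open they stand 13 mm farther back than shut.
Start: joints at [-0.206, 0.181, 1.607, -0, 1.354, -0.206], TCP at [0.575, 0, 0.202] pointing down, gripper open.
Joint ranges: [-2.99, 2.99], [-0.89, 2.07], [0.3, 2.58], [-1.14, 4.28], [0, 2.63], [-3.12, 3.12]. Speed limits (rad/s): [2.57, 2.57, 3.01, 3.14, 3.14, 3.14].

INTERFACE

Orientations are given as a 3x3 rotation matrix whose columns are the frame's x, y, z axes.
In Python, from bench import ctrl gives the robot as it stands. The module is installed in compiled form; this text tells all that it offers.
- The arm moves only by the tool servo_tool, never from a script. Its argument "rows" is text: rows parted by semicolons, each of 7 numbers parted by spaces: the turn, a rotation vector about the world's x, y, z in rad, then the shift along the world's x, y, z in mm, then the finger opening in mm, from 0 to 85.4. In form: ax ay az tx ty tz fingers; .... A call has 1 to 12 rows; each row is the pose to reach, as a shift and turn from the pose commanded when the call began; what a row does not reach only later rows make up. A row lasts 1/8 s, in which the tool goes at most 62.5 mm and 10.7 degrees, less where a joint would pass 70% of its speed; a pose out of reach is approached as far as the arm can. A call with a gripper value outside its range is refused whole. The fingers move at their own pace and stop on an object; the grip force is fixed at half the most. Time passes only in rows, so rows that repeat a pose let the fingers close. It gives the time, the measured TCP pose, the force and the opening at its end, in the units of the state.
- ctrl.state(): the state, without advancing time (a new reading comes with each control period).
- ctrl.snapshot(name): name is "scene" or "side" or "wrist"; returns a dict with "pixels" (400x640x3 uint8, blue, green, red), "z_map" (400x640 float32, m along the optical axis (not along the pixel's ray), 0 where there is no reading), "camera_matrix" (3x3 intrinsics, pixels), "k1" (the pictures are not rectified: a ray, as slopes to the right and down, at radius r is drawn at 1 + k1 r^2 times it, then the intrinsics apply), "world_to_cam" (4x4, takes a point from world to camera coordinates). Camera axes: x right, y down, z forward; pixel columns grow to the right and rows downward; lengths in m; the calibration is good to about 2 mm. A picture is of the moment at which its call begins.
- ctrl.hand_in(): hands the job in, once; it reports no verdict.
The state is a dict: "t": time; "joint_positions": joint angles; "joint_velocities": joint speeds; "effort": joint torques, N m; "position": TCP position; "tool_rot": TCP orientation; "contact_force": force on the tool from outside, world axes, zero at the start; "torque": the same for the moment, N m; "width": opening from 0.0 (shut) to 1.0 (fully open).
Only numpy, scipy, OpenCV 4.12 (cv2) and the standard library are available. Lean on these libraries where they do the work, as an engineer would, in place of code of your own. Each camera call takes 0.05 s, during which the arm holds its last target.

TASK

Take the aluminium mould plate out of its deep bin: grip its upright tab, lift that end first so the plate tilts up and slides out from under the half-lid. Then lower it, still held, onto the sloping pouring rest, tab end uppermost, flat between the side strips with its lower edge right down against the ledge, and let go. Leave everything else on the bench where it is.

Things in the scene. Friction and masses are not known exactly. Their poses are not given: they have to be found in the camera images.
- plate: Loose bare-aluminium mould plate lying flat in a bin, 140 long (x) x 64 wide (y) x 5 mm thick, 0.1 to 0.2 kg, dark shallow cavities on top, upright tab near its +x end. Origin: centre of the underside; z: its normal, up. Its x runs along the bin's x (tab at the open end); about 55 mm of its -x end lies under the half-lid, so it cannot be raised level.
- bin: Grey plastic bin fixed to the bench, holding the plate: outside 200 (x) x 86 (y) x 72 mm high, walls 5 mm, floor top 6 mm up. Origin: centre of the underside, z up, -x end towards the robot. A fixed half-lid covers its -x end. A like bin nearby, full of castings, holds no plate.
- deck: Sloping face of the steel pouring rest fixed to the bench; rises 30 deg going away from the robot. Origin: on the face, mid-width, at the ledge's inner side, 34 mm above the bench; x up the slope, y across, z the face's normal. Face 144 long x 82 mm wide; ledge at x = 0, 10 mm high; side strips 10 mm high, x = 0 to 115 mm, 72 mm apart (4 mm spare each side of the plate).
- plate_low (a point): Middle of the plate's lower (-x) edge, the edge without the tab, on the underside: plate x = -70 mm, y = 0, z = 0; same axes as the plate. It starts beneath the half-lid and must end against the ledge of the rest.
- pot: Bystander, loose: white paint pot with black lid, 38 mm across, 50 mm high, beside the plate's bin. Origin: centre of its underside.
- jar: Bystander, loose: glass jar with white lid, 42 mm across, 55 mm high, beside the pouring rest. Origin: centre of its underside.
- disc_a: Bystander, loose: flat black plastic disc, 64 mm across, 6 mm thick. Origin: centre of its underside.
- disc_b: Bystander, loose: flat black plastic disc, 50 mm across, 6 mm thick. Origin: centre of its underside.
- figure: Bystander, loose: cast metal figure on a round foot, 32 mm across, 63 mm high, beyond the castings bin. Origin: centre of its underside.
- hammer: Bystander, loose: hammer lying across the far side of the bench. Origin on its underside; handle to its -x.
- brush: Bystander, loose: brush lying across the far side of the bench. Origin on its underside; handle to its -x.
- plate_tab (a point): Grip point in the plate's upright tab, 34 mm above the plate's underside, at plate x = +55 mm, y = 0; plate's axes. The tab is 6 mm thick along x, 40 mm wide along y and stands from 5 to 52 mm above the underside. Pinch it across the 6 mm (fingers closing along plate x). At the start it has at least 45 mm free on either side along x.
- lid_edge (a point): Middle of the free edge of the bin's half-lid, on its underside, at bin x = -30 mm, 68 mm up; bin's axes. The lid covers the top from bin x = -95 to -30 mm, is 4 mm thick, with a rib to 75 mm. Tilted 30 deg about its -x edge (tab end up) the plate clears this lid and the far rim (72 mm) and can be drawn out along its own plane.
- deck_seat (a point): Where the plate's origin lies when it is home: on the sloping face at deck x = 70 mm, y = 0, z = 0, with the plate's axes along the deck's (tab end uppermost); deck's axes. The plate may not slide down by itself: bring it down to the ledge while held.
Things that resemble listed ones, but are neither listed nor needed, are in the scene too. Leave any pink or red look-alike of the plate alone.

How it is judged:
By the outcome, as a careful person would: the job done as asked, in the order asked, and still so for the second after the job is handed in, with the robot touching nothing.
It also fails if it takes over 50 s, if anything falls off the work surface, if the arm or the gripper's body presses on something with over 40 N, if the wrist force passes 120 N, or if a joint passes its speed limit or range.

## Working session

There is one attempt and no reset: what is moved stays moved. The work goes in short steps, Python scripts to look and compute and a tool call to move; the robot and the scene stay as the last step left them, time stands still between calls to the robot, and variables do not carry over. Pictures are saved under pics/ and viewed, and the job is handed in when it is done.

Besides the shell and the picture viewer there is one more tool, called after "Emit:" as a command line: name --argument value ..., lists and objects as JSON in quotes. servo_tool: Moves the arm, as the interface text tells. Its arguments: {"type":"object","properties":{"rows":{"type":"string"}},"required":["rows"]}

```bash
mkdir -p pics; cat > h.py <<'E'
import numpy as np, cv2, pickle
def snap(n,tag):
    from bench import ctrl
    s=ctrl.snapshot(n); cv2.imwrite(f'pics/{tag}.png',s['pixels']); pickle.dump(s,open(f'pics/{tag}.pkl','wb')); return s
def load(tag): return pickle.load(open(f'pics/{tag}.pkl','rb'))
def und(s,uv):
    K=np.array(s['camera_matrix']);d=(np.asarray(uv,float)-[K[0,2],K[1,2]])/[K[0,0],K[1,1]]
    p=d.copy()
    for _ in range(20): p=d/(1+s['k1']*(p@p))
    return np.array([p[0],p[1],1])
def ray(s,uv):
    T=np.array(s['world_to_cam']);R=T[:3,:3];return -R.T@T[:3,3],R.T@und(s,uv)
def pz(s,uv,z):
    o,d=ray(s,uv);return o+d*(z-o[2])/d[2]
def pd(s,uv):
    o,d=ray(s,uv);u,v=np.round(uv).astype(int);return o+d*float(s['z_map'][v,u])
def tri(sl,uvs):
    A=np.zeros((3,3));b=np.zeros(3);L=[]
    for s,uv in zip(sl,uvs):
        o,d=ray(s,uv);d=d/np.linalg.norm(d);P=np.eye(3)-np.outer(d,d);A+=P;b+=P@o;L.append((o,P))
    x=np.linalg.solve(A,b);return x,[round(1e3*np.linalg.norm(P@(x-o)),2) for o,P in L]
def proj(s,p):
    c=(np.array(s['world_to_cam'])@np.append(p,1))[:3];x=c[:2]/c[2];x=x*(1+s['k1']*(x@x));K=np.array(s['camera_matrix']);return x*[K[0,0],K[1,1]]+[K[0,2],K[1,2]]
def crop(tag,x0,y0,w,h,f,out):
    im=load(tag)['pixels'][y0:y0+h,x0:x0+w];cv2.imwrite(f'pics/{out}.png',cv2.resize(im,None,fx=f,fy=f,interpolation=cv2.INTER_CUBIC))
E
python3 - <<'E'
from h import *
from bench import ctrl
print(ctrl.state())
for n in ['scene','side','wrist']:
    s=snap(n,n+'0'); T=np.array(s['world_to_cam']); print(n,s['k1'],np.round(s['camera_matrix'],1).tolist(),np.round(-T[:3,:3].T@T[:3,3],3),np.round(T[:3,:3],3).tolist())
E
```

```text
{'t': 0.0, 'joint_positions': array([-2.06290814e-01,  1.81508551e-01,  1.60801785e+00,  2.61958981e-05,
        1.35381427e+00, -2.06341845e-01]), 'joint_velocities': array([ 1.10892336e-03, -8.14138238e-04, -1.74140053e-03, -8.08686696e-05,
        4.65403898e-04,  5.11581628e-04]), 'effort': array([ 3.41415571e-04, -4.44869328e+01, -3.51340663e+01, -2.51131587e-04,
        9.11703974e-03,  3.43231875e-05]), 'position': array([5.74392667e-01, 1.58977743e-04, 2.01297717e-01]), 'tool_rot': array([[ 9.99998544e-01,  4.50426095e-05, -1.70572093e-03],
       [ 4.56961143e-05, -9.99999926e-01,  3.83088253e-04],
       [-1.70570355e-03, -3.83165641e-04, -9.99998472e-01]]), 'contact_force': array([ 1.06169241, -0.75633831,  0.25061731]), 'torque': array([-0.0067655 ,  0.00768622, -0.00464998]), 'width': 0.9979578041589114}
scene 0.020112885951848083 [[451.2, 0.0, 313.5], [0.0, 451.2, 199.7], [0.0, 0.0, 1.0]] [ 1.126 -0.56   1.035] [[0.669, 0.743, -0.01], [0.565, -0.518, -0.642], [-0.482, 0.424, -0.766]]
side -0.04732852084699605 [[499.3, 0.0, 314.9], [0.0, 499.3, 194.6], [0.0, 0.0, 1.0]] [-0.437  1.016  0.932] [[-0.752, -0.659, -0.001], [-0.347, 0.398, -0.849], [0.56, -0.639, -0.528]]
wrist -0.056775977021729526 [[349.2, 0.0, 317.3], [0.0, 349.2, 196.0], [0.0, 0.0, 1.0]] [0.576 0.07  0.373] [[1.0, 0.001, -0.001], [0.001, -0.961, 0.276], [-0.0, -0.276, -0.961]]
```

View pics/scene0.png

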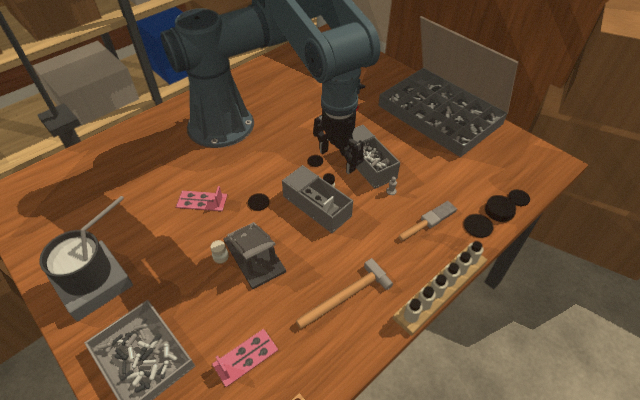

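View pics/side0.png

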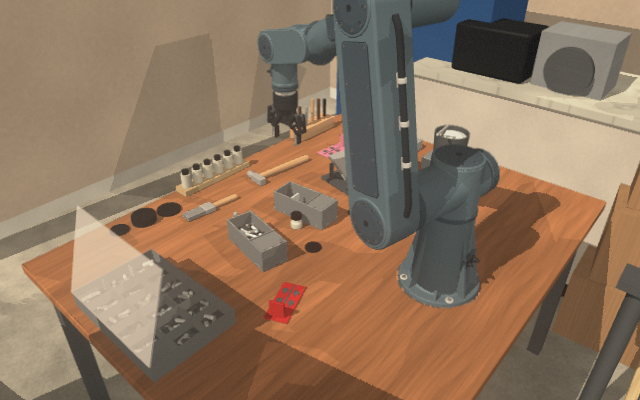

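View pics/wrist0.png

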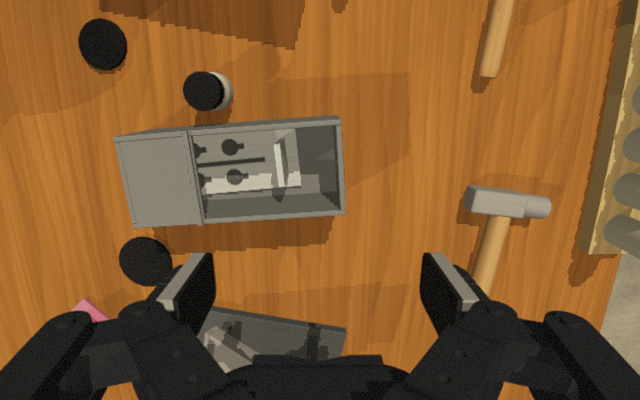

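The wrist view shows the plate bin (corners about 117,137 / 341,118 / 344,214 / 133,226), with the tab at about (278,165). The pot is at (208,91), a disc at (145,260), and the rest at the bottom, partly hidden. Next I'll make rough measurements from depth and enlarge the views.

```bash
python3 - <<'E'
from h import *
s=load('wrist0')
for n,uv in dict(binNl=(119,139),binFl=(339,120),binFr=(341,211),binNr=(135,224),lidE=(197,175),tabtop=(279,150),tabtop2=(281,170),plate=(245,150),floor=(320,170),pot=(203,90),discA=(103,45),discB=(145,260),rest=(300,335)).items():
    print(n,np.round(pd(s,uv)*1e3,1))
crop('wrist0',110,105,250,130,3.2,'c1')
crop('scene0',190,140,240,150,3.3,'c2')
crop('side0',220,130,200,140,4,'c3')
E
```

```text
binNl [402.1  34.9  72. ]
binFl [593.9  50.1  72.3]
binFr [597.1 -30.9  72.5]
binNr [404.5 -44.8  70.6]
lidE [468.7   2.4  71.9]
tabtop [541.   22.7  59.4]
tabtop2 [542.3   4.3  59.5]
plate [500.1  15.5  11.2]
floor [578.4  -6.7   6.8]
pot [473.3  75.5  50.2]
discA [360.2 121.8   5.8]
discB [ 373.2 -114.2    6.2]
rest [ 554.4 -212.2   11.3]
```

View pics/c1.png

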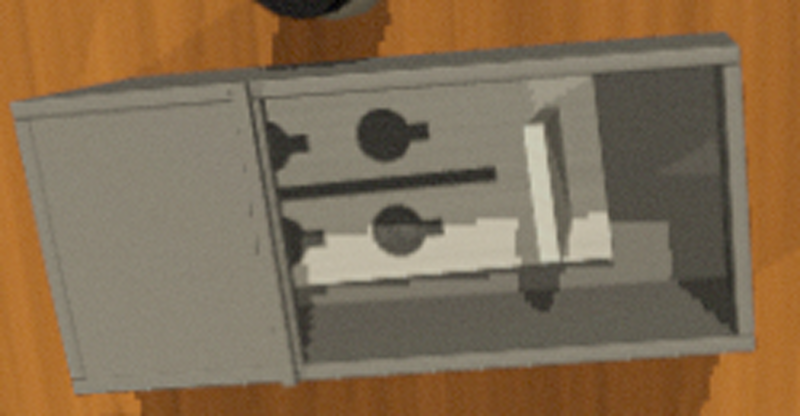

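View pics/c2.png

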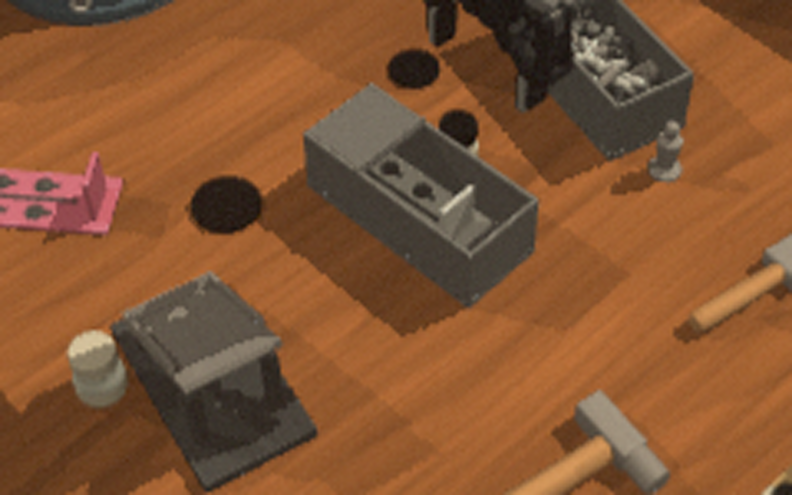

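View pics/c3.png

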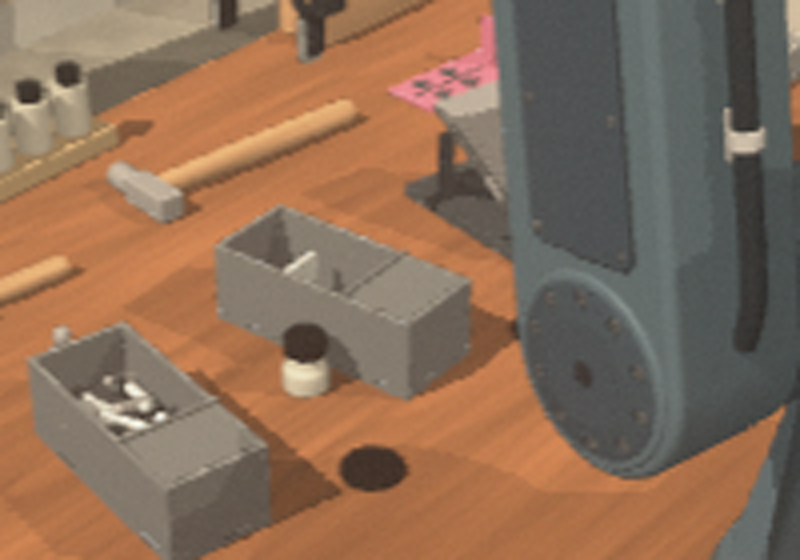

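The crops show the tab top's white edge in crop 1 at about (535,125)-(550,262). The rest is in scene crop 2 around (200,340) and the castings bin is at +y. I'll move the wrist camera over the rest.

Emit:
servo_tool --rows "0 0 0 -10 -60 20 85; 0 0 0 -20 -120 40 85; 0 0 0 -30 -170 60 85; 0 0 0 -30 -170 60 85; 0 0 0 -30 -170 60 85"

```text
t: 0.78
position: [0.5447, -0.1696, 0.2615]
tool_rot: [[1.0, -0.001, -0.001], [-0.001, -1.0, 0.001], [-0.001, -0.001, -1.0]]
contact_force: [-0.3, 0.5, -0.2]
width: 0.996
```

```bash
python3 - <<'E'
from h import *
s=snap('wrist','wrist1')
s=snap('side','side1')
E
```

```text
(no output)
```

View pics/wrist1.png

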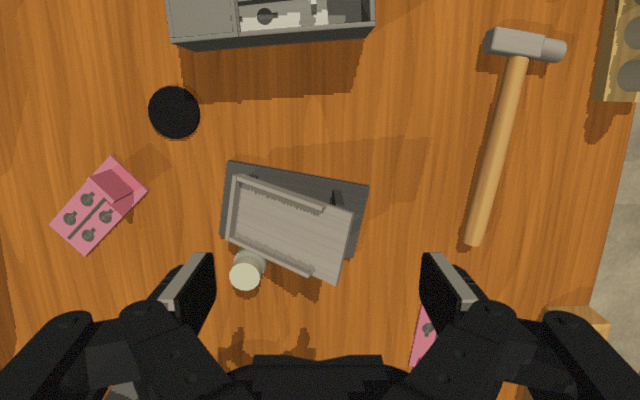

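View pics/side1.png

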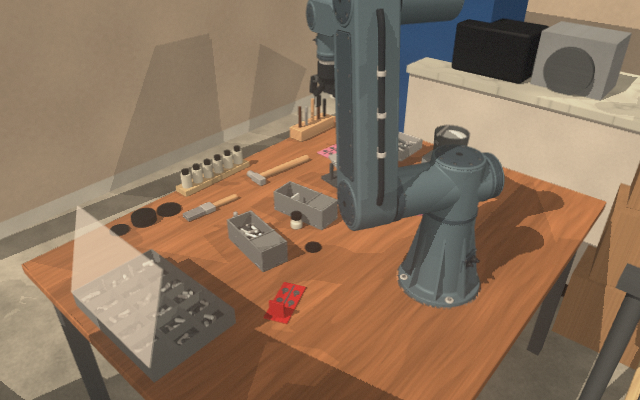

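The wrist view shows the rest: ledge at the left near (235,210), top edge on the right at (345,250), jar at (247,270), disc at (174,112). I'll zoom in on it.

```bash
python3 - <<'E'
from h import *
s=load('wrist1')
crop('wrist1',210,150,170,145,4.6,'c4')
crop('scene0',215,210,90,85,7,'c5')
# fit deck plane from depth inside the face
P=[]
for v in range(215,250,3):
    for u in range(262,325,4):
        P.append(pd(s,(u,v)))
P=np.array(P);
for _ in range(4):
    c=P.mean(0);n=np.linalg.svd(P-c)[2][2];n*=np.sign(n[2]);r=(P-c)@n;P=P[abs(r)<3*r.std()+1e-4]
print(c,n,np.degrees(np.arccos(n[2])),np.degrees(np.arctan2(-n[1],-n[0])),r.std(),len(P))
E
```

```text
[ 0.51733552 -0.24410982  0.07374482] [-0.4892035   0.09630472  0.86683639] 29.906936483091982 -11.136852921807595 0.0006596903381961584 192
```

View pics/c4.png

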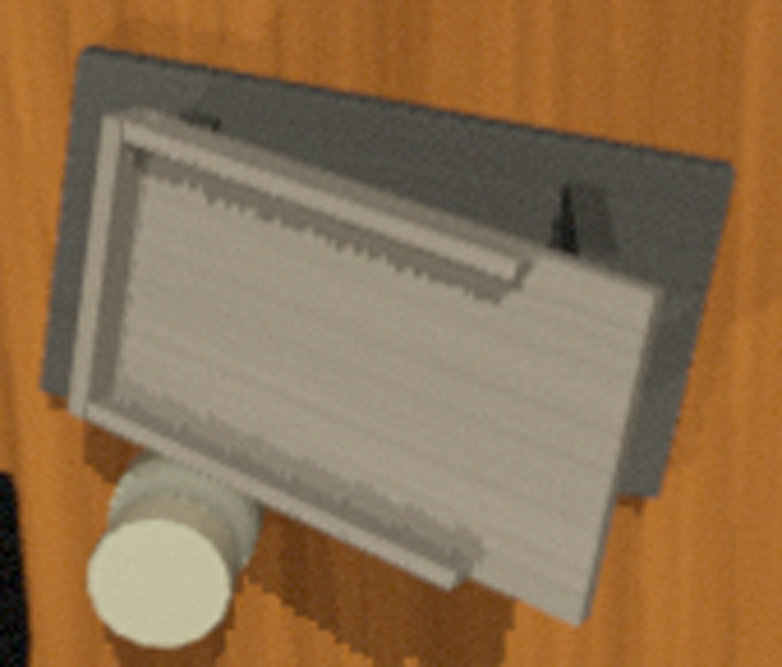

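View pics/c5.png

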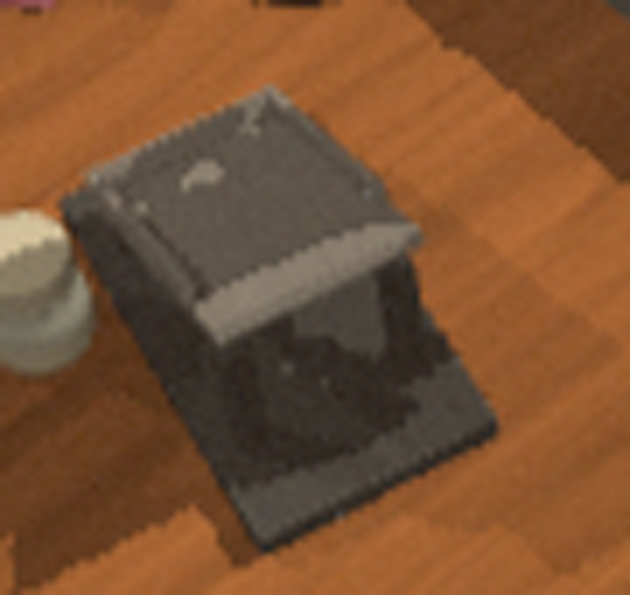

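```bash
python3 - <<'E'
from h import *
s=load('wrist1')
c=np.array([0.51733552,-0.24410982,0.07374482]);n=np.array([-0.4892035,0.09630472,0.86683639])
ex=np.cross([0,0,1.],n);ex=np.cross(ex/np.linalg.norm(ex),n)*-1
# up-slope
ex=np.array([0,0,1.])-n*n[2];ex/=np.linalg.norm(ex);ey=np.cross(n,ex)
D=np.c_[ex,ey,n]
def onp(cc,h):
    uv=(210+(cc[0]+.5)/4.6-.5,150+(cc[1]+.5)/4.6-.5);o,d=ray(s,uv);t=((c-o)@n+h)/(d@n);return D.T@(o+d*t-c)*1e3
for nm,cc,h in [('topL',(658,290),0),('topR',(585,620),0),('ledgeinL',(124,128),.01),('ledgeinR',(92,402),.01),('ledgeoutL',(103,118),.01),('ledgeoutR',(72,412),.01),('stripLout end',(535,262),.01),('stripLin end',(513,279),.01),('stripLin st',(130,150),.01),('stripRin end',(465,570),.01),('stripRend out',(450,588),.01),('stripRout st',(85,415),.01),('facebaseledgeUp',(140,160),0),('faceledgelow',(115,400),0)]:
    print(nm,onp(cc,h).round(1))
print(D.round(4).tolist())
# origin z: height .034 -> x
print('x at z=34mm',(0.034-c[2])/ex[2]*1e3)
E
```

```text
topL [64.6 44.6 -0. ]
topR [ 66.  -36.2  -0. ]
ledgeinL [-78.9  40.9  10. ]
ledgeinR [-77.3 -33.7  10. ]
ledgeoutL [-86.1  41.4  10. ]
ledgeoutR [-83.6 -39.   10. ]
stripLout end [39.4 44.5 10. ]
stripLin end [35.  39.1 10. ]
stripLin st [-76.1  35.9  10. ]
stripRin end [ 38.4 -31.7  10. ]
stripRend out [ 35.6 -37.7  10. ]
stripRout st [-79.1 -38.1  10. ]
facebaseledgeUp [-80.8  30.7   0. ]
faceledgelow [-78.1 -36.1  -0. ]
[[0.8505, 0.1932, -0.4892], [-0.1674, 0.9812, 0.0963], [0.4986, 0.0, 0.8668]]
x at z=34mm -79.71400309855775
```

Emit:
servo_tool --rows "0 0 0 -30 0 -20 85; 0 0 0 -60 -20 -40 85; 0 0 0 -60 -20 -40 85; 0 0 0 -60 -20 -40 85"

```text
t: 1.38
position: [0.4857, -0.1891, 0.2224]
tool_rot: [[1.0, 0.001, 0.001], [0.001, -1.0, 0.0], [0.001, -0.0, -1.0]]
contact_force: [1.0, -0.2, 1.0]
width: 0.996
```

```bash
python3 - <<'E'
from h import *
s=snap('wrist','wrist2')
crop('wrist2',200,80,266,200,3,'c6')
E
```

```text
(no output)
```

View pics/c6.png

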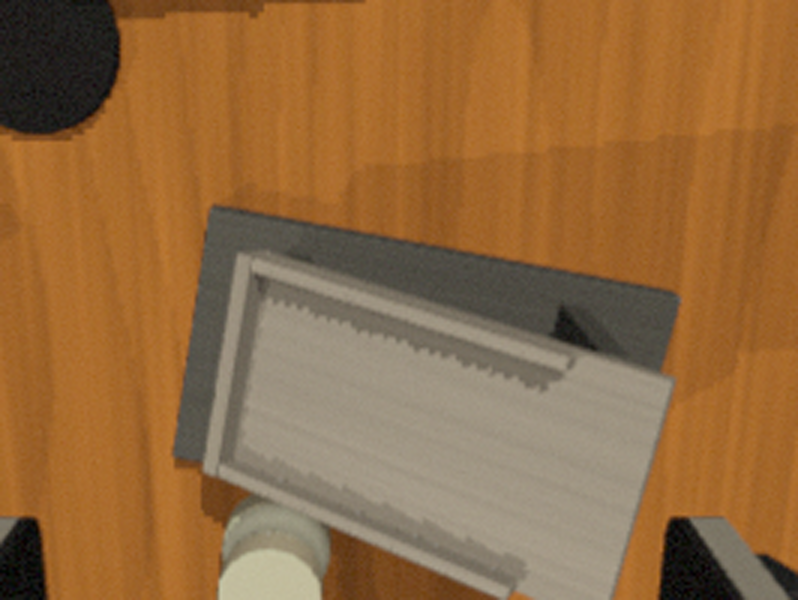

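```bash
python3 - <<'E'
from h import *
a=load('wrist1');b=load('wrist2')
A=lambda c:(210+(c[0]+.5)/4.6-.5,150+(c[1]+.5)/4.6-.5)
B=lambda c:(200+(c[0]+.5)/3-.5,80+(c[1]+.5)/3-.5)
pts={'topL':((658,290),(674,378)),'lOL':((103,118),(241,254)),'lOR':((72,412),(206,472)),'sLoe':((535,262),(575,354)),'sRoe':((450,588),(503,598)),'base1':((88,48),(213,206)),'base2':((732,163),(678,295)),'base3':((42,390),(175,458))}
X={}
for k,(p,q) in pts.items():
    x,e=tri([a,b],[A(p),B(q)]);X[k]=x;print(k,(x*1e3).round(1),e,(pz(b,B(q),.008)*1e3).round(1))
d=X['base2']-X['base1'];print(np.degrees(np.arctan2(d[1],d[0])))
p1=pz(b,B((213,206)),.006);p2=pz(b,B((678,295)),.006);p3=pz(b,B((175,458)),.006);d=p2-p1;e=p3-p1
print('base yaw',np.degrees(np.arctan2(d[1],d[0])),np.degrees(np.arctan2(-e[0],e[1]))-180,np.linalg.norm(d),np.linalg.norm(e))
p1=pz(a,A((88,48)),.006);p2=pz(a,A((732,163)),.006);p3=pz(a,A((42,390)),.006);d=p2-p1;e=p3-p1
print('base yaw',np.degrees(np.arctan2(d[1],d[0])),np.degrees(np.arctan2(-e[0],e[1]))-180,np.linalg.norm(d),np.linalg.norm(e))
P=[]
for v in range(190,245,3):
    for u in range(290,385,4):
        x=pd(b,(u,v))
        P.append(x)
P=np.array(P)
for _ in range(6):
    c=P.mean(0);n=np.linalg.svd(P-c)[2][2];n*=np.sign(n[2]);r=(P-c)@n;P=P[abs(r)<2.5*r.std()+1e-4]
print(c,n,np.degrees(np.arccos(n[2])),np.degrees(np.arctan2(-n[1],-n[0])),r.std(),len(P))
yaw=np.radians(-10.5);t=np.radians(30)
D=np.c_[[np.cos(t)*np.cos(yaw),np.cos(t)*np.sin(yaw),np.sin(t)],[-np.sin(yaw),np.cos(yaw),0],[-np.sin(t)*np.cos(yaw),-np.sin(t)*np.sin(yaw),np.cos(t)]]
print(D.round(4).tolist())
for w,s,f,c0,L in (('a',a,A,np.array([0.51733552,-0.24410982,0.07374482]),[('topL',(658,290),0),('topR',(585,620),0),('linL',(124,128),.01),('linR',(92,402),.01),('loL',(103,118),.01),('loR',(72,412),.01),('sLoe',(535,262),.01),('sLie',(513,279),.01),('sRie',(465,570),.01),('sRoe',(450,588),.01)]),
 ('b',b,B,c,[('topL',(674,378),0),('linL',(257,262),.01),('linR',(219,466),.01),('loL',(241,254),.01),('loR',(206,472),.01),('sLoe',(575,354),.01),('sLie',(556,369),.01),('sRie',(519,580),.01)])):
    for nm,q,h in L:
        o,d=ray(s,f(q));tt=((c0-o)@D[:,2]+h)/(d@D[:,2]);x=o+d*tt;print(w,nm,(D.T@(x-a_ if 0 else x-np.array([0.51733552,-0.24410982,0.07374482]))*1e3).round(1))
E
```

```text
topL [ 581.2 -211.9  103.6] [np.float64(0.07), np.float64(0.07)] [ 612.3 -242.2    8. ]
lOL [ 450.  -185.5   50.6] [np.float64(0.06), np.float64(0.06)] [ 445.4 -193.6    8. ]
lOR [ 434.  -267.2   41.7] [np.float64(0.19), np.float64(0.19)] [ 429.  -281.6    8. ]
sLoe [ 554.7 -209.2   89.9] [np.float64(0.69), np.float64(0.69)] [ 572.9 -232.5    8. ]
sRoe [ 535.3 -288.2   96. ] [np.float64(0.18), np.float64(0.18)] [ 549.6 -337.7    8. ]
base1 [ 434.6 -176.9    1. ] [np.float64(0.23), np.float64(0.23)] [ 435.5 -175.6    8. ]
base2 [ 610.7 -208.3    8.4] [np.float64(0.64), np.float64(0.64)] [ 610.9 -209.1    8. ]
base3 [ 417.9 -272.9   13.4] [np.float64(0.48), np.float64(0.48)] [ 416.9 -275.6    8. ]
-10.123145454443241
base yaw -10.786904912639372 -10.530548809511487 0.17951268782161484 0.10222474779638119
base yaw -10.384002215681912 -11.559639040160732 0.17787633590975555 0.101282026901447
[ 0.50459055 -0.23433317  0.07018681] [-0.02700244 -0.92893057  0.36926802] 68.32951862486834 88.33497776956104 0.01628823227271776 456
[[0.8515, 0.1822, -0.4916], [-0.1578, 0.9833, 0.0911], [0.5, 0.0, 0.866]]
a topL [65.2 44.1 -0. ]
a topR [ 65.6 -36.9  -0. ]
a linL [-78.4  41.7  10. ]
a linR [-77.9 -33.1  10. ]
a loL [-85.6  42.3  10. ]
a loR [-84.3 -38.4  10. ]
a sLoe [40.  44.3 10. ]
a sLie [35.6 38.9 10. ]
a sRie [ 38.  -32.1  10. ]
a sRoe [ 35.1 -38.1  10. ]
b topL [65.3 45.   4.1]
b linL [-74.3  43.3  14.1]
b linR [-76.2 -32.3  14.1]
b loL [-81.1  44.3  14.1]
b loR [-81.3 -36.5  14.1]
b sLoe [38.2 45.5 14.1]
b sLie [33.8 39.5 14.1]
b sRie [ 38.9 -28.   14.1]
```

```bash
python3 - <<'E'
from h import *
a=load('wrist1');b=load('wrist2')
B=lambda c:(200+(c[0]+.5)/3-.5,80+(c[1]+.5)/3-.5)
A=lambda c:(210+(c[0]+.5)/4.6-.5,150+(c[1]+.5)/4.6-.5)
P=[]
for v in range(205,232,2):
    for u in range(300,370,3): P.append(pd(b,(u,v)))
P=np.array(P)
c=np.median(P,0);n0=np.array([-.4915,.092,.866]);r=(P-c)@n0;print(np.percentile(r,[0,5,25,50,75,95,100]).round(4))
P=P[abs(r)<.004]
for _ in range(4):
    c=P.mean(0);n=np.linalg.svd(P-c)[2][2];n*=np.sign(n[2]);r=(P-c)@n;P=P[abs(r)<2.5*r.std()+1e-4]
print(c,n,np.degrees(np.arccos(n[2])),np.degrees(np.arctan2(-n[1],-n[0])),r.std(),len(P))
yaw=np.radians(-10.7);t=np.radians(30)
D=np.c_[[np.cos(t)*np.cos(yaw),np.cos(t)*np.sin(yaw),np.sin(t)],[-np.sin(yaw),np.cos(yaw),0],[-np.sin(t)*np.cos(yaw),-np.sin(t)*np.sin(yaw),np.cos(t)]]
c0=np.array([0.51733552,-0.24410982,0.07374482]);print('b plane off',(c-c0)@D[:,2]*1e3)
for w,s,f,cc,L in (('a',a,A,c0,[('topL',(658,290),0),('topR',(585,620),0),('linL',(124,128),.01),('linR',(92,402),.01),('loL',(103,118),.01),('loR',(72,412),.01),('sLoe',(535,262),.01),('sLie',(513,279),.01),('sRie',(465,570),.01),('sRoe',(450,588),.01)]),
 ('b',b,B,c,[('topL',(674,378),0),('linL',(257,262),.01),('linR',(219,466),.01),('loL',(241,254),.01),('loR',(206,472),.01),('sLoe',(575,354),.01),('sLie',(556,369),.01),('sRie',(519,580),.01)])):
    for nm,q,h in L:
        o,d=ray(s,f(q));tt=((cc-o)@D[:,2]+h)/(d@D[:,2]);x=o+d*tt;print(w,nm,(D.T@(x-c0)*1e3).round(1))
for xx in (-78,-79):
  O=c0+D@[xx*1e-3,.0037,0];print('origin',O.round(4))
E
```

```text
[-2.200e-03 -1.200e-03 -6.000e-04 -1.000e-04  2.000e-04  9.000e-04
  3.039e-01]
[ 0.50362323 -0.23694561  0.06527852] [-0.49264344  0.09684897  0.86482525] 30.13724259244017 -11.121967346924011 0.0006130665024160776 330
b plane off 0.06998433806207002
a topL [65.  44.3 -0. ]
a topR [ 65.7 -36.7   0. ]
a linL [-78.6  41.4  10. ]
a linR [-77.7 -33.3  10. ]
a loL [-85.8  42.   10. ]
a loR [-84.1 -38.6  10. ]
a sLoe [39.8 44.4 10. ]
a sLie [35.4 39.  10. ]
a sRie [ 38.1 -31.9  10. ]
a sRoe [ 35.3 -38.   10. ]
b topL [64.5 44.2  0.1]
b linL [-77.1  42.   10.1]
b linR [-78.7 -34.5  10.1]
b loL [-84.   43.   10.1]
b loR [-83.8 -38.9  10.1]
b sLoe [37.  44.6 10.1]
b sLie [32.6 38.5 10.1]
b sRie [ 37.9 -29.9  10.1]
origin [ 0.4516 -0.2279  0.0347]
origin [ 0.4508 -0.2278  0.0342]
```

Emit:
servo_tool --rows "0 0 0.02 15 45 10 45; 0 0 0.04 30 95 10 45; 0 0 0.07 45 140 0 45; 0 0 0.07 55 159 -20 45; 0 0 0.07 55 159 -20 45; 0 0 0.07 55 159 -20 45"

```text
t: 2.17
position: [0.5406, -0.0311, 0.2029]
tool_rot: [[0.997, 0.071, 0.001], [0.071, -0.997, -0.001], [0.001, 0.001, -1.0]]
contact_force: [-0.1, -0.4, -0.3]
width: 0.528
```

```bash
python3 - <<'E'
from h import *
s=snap('wrist','wrist3')
crop('wrist3',180,90,266,200,3,'c7')
E
```

```text
(no output)
```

View pics/wrist3.png

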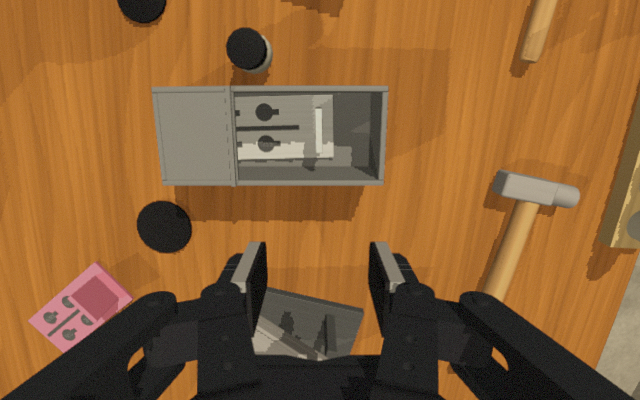

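View pics/c7.png

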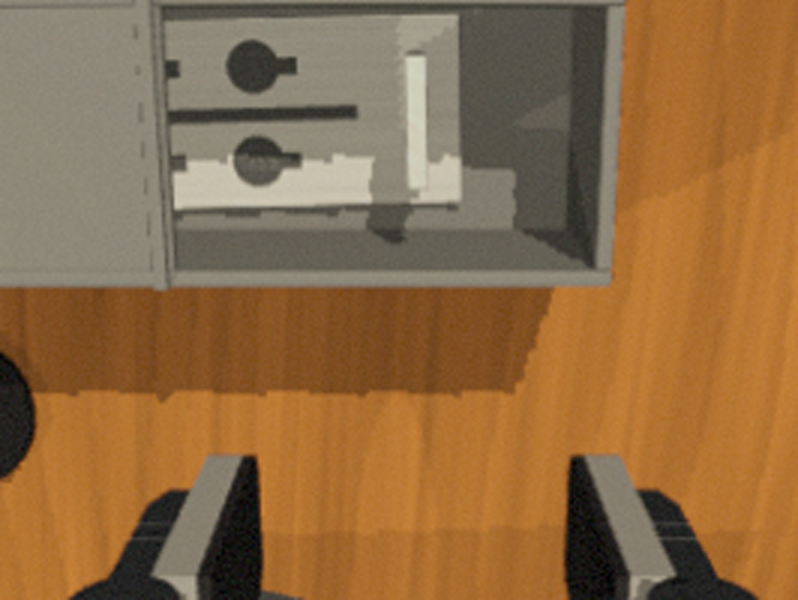

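```bash
python3 - <<'E'
from h import *
a=load('wrist0');b=load('wrist3')
A=lambda c:(110+(c[0]+.5)/3.2-.5,105+(c[1]+.5)/3.2-.5)
B=lambda c:(180+(c[0]+.5)/3-.5,90+(c[1]+.5)/3-.5)
for nm,p,q in [('tUL',(524,125),(406,55)),('tUR',(546,123),(425,56)),('tLL',(540,263),(409,188)),('tLR',(560,262),(428,188)),('plateUR',(594,75),(459,14)),('plateLR',(611,260),(462,203))]:
    x,e=tri([a,b],[A(p),B(q)]);z=.058 if nm[0]=='t' else .011
    print(nm,(x*1e3).round(1),e[0],'b@z',(pz(b,B(q),z)*1e3).round(1),'a@z',(pz(a,A(p),z)*1e3).round(1))
pl=[pz(b,B(q),.011) for q in [(175,209),(462,203),(459,14),(175,19)]]
d=lambda i,j:np.degrees(np.arctan2(*(pl[j]-pl[i])[[1,0]]))
print('plate edges yaw',d(0,1),d(1,2)-90,d(3,2))
# bin rim
r=[pz(b,B(q),.072) for q in [(165,285),(611,284),(622,2)]]
print([ (x*1e3).round(1) for x in r])
for uv in [(320,140),(319,125),(290,120),(290,145),(360,150),(200,130)]: print(uv,(pd(b,uv)*1e3).round(1))
E
```

```text
tUL [535.7  27.8  55.8] 0.04 b@z [535.7  27.9  58. ] a@z [536.   28.2  58. ]
tUR [541.4  27.8  50.9] 0.01 b@z [541.3  28.   58. ] a@z [542.2  28.7  58. ]
tLL [539.5 -11.1  60.9] 0.23 b@z [539.4 -11.4  58. ] a@z [539.3 -12.   58. ]
tLR [545.3 -10.7  60.9] 0.29 b@z [545.2 -11.   58. ] a@z [545.2 -11.7  58. ]
plateUR [552.8  39.9  22. ] 1.33 b@z [552.4  41.   11. ] a@z [553.  38.  11.]
plateLR [558.2 -21.3  18.8] 0.14 b@z [558.7 -22.7  11. ] a@z [557.7 -23.2  11. ]
plate edges yaw 5.224582482277154 5.678808573151969 4.903836480736356
[array([468.6, -43.3,  72. ]), array([601.4, -33.6,  72. ]), array([594.8,  47.2,  72. ])]
(320, 140) [542.2  -0.   57.4]
(319, 125) [540.3  13.3  58.1]
(290, 120) [510.8  12.4   9.4]
(290, 145) [512.3 -12.9  11.5]
(360, 150) [586.1 -13.6   7. ]
(200, 130) [438.    3.2  71.5]
```

Emit:
servo_tool --rows "0 0 0.021 0 20 -30 45; 0 0 0.021 0 39 -70 45; 0 0 0.021 0 39.5 -110 45; 0 0 0.021 0 39.5 -110 45; 0 0 0.021 0 39.5 -110 45"

```text
t: 2.85
position: [0.5414, 0.0075, 0.0942]
tool_rot: [[0.996, 0.09, 0.003], [0.09, -0.996, -0.001], [0.003, 0.001, -1.0]]
contact_force: [0.5, -0.6, 0.6]
width: 0.524
```

```bash
python3 - <<'E'
from h import *
s=snap('wrist','wrist4')
snap('scene','scene4')
crop('wrist4',180,150,320,240,2.5,'c8')
crop('scene4',260,120,160,120,5,'c9')
E
```

```text
(no output)
```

View pics/c8.png

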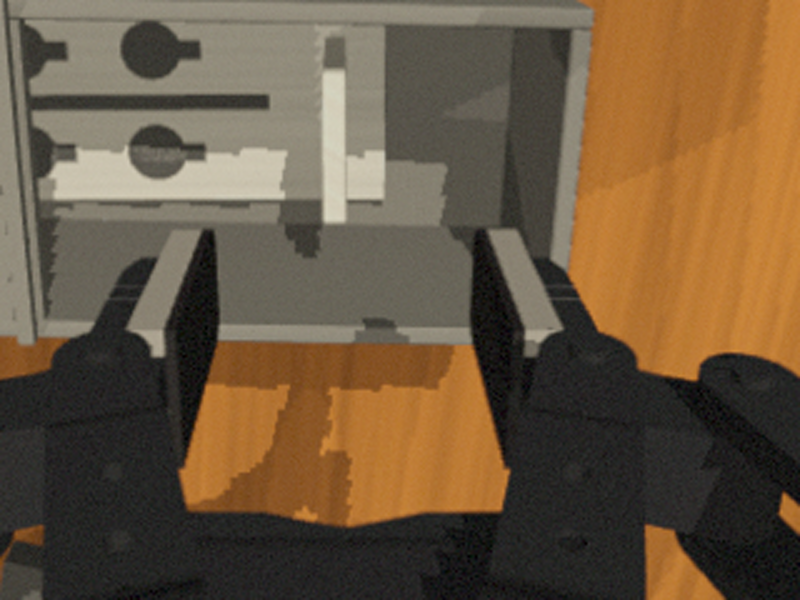

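View pics/c9.png

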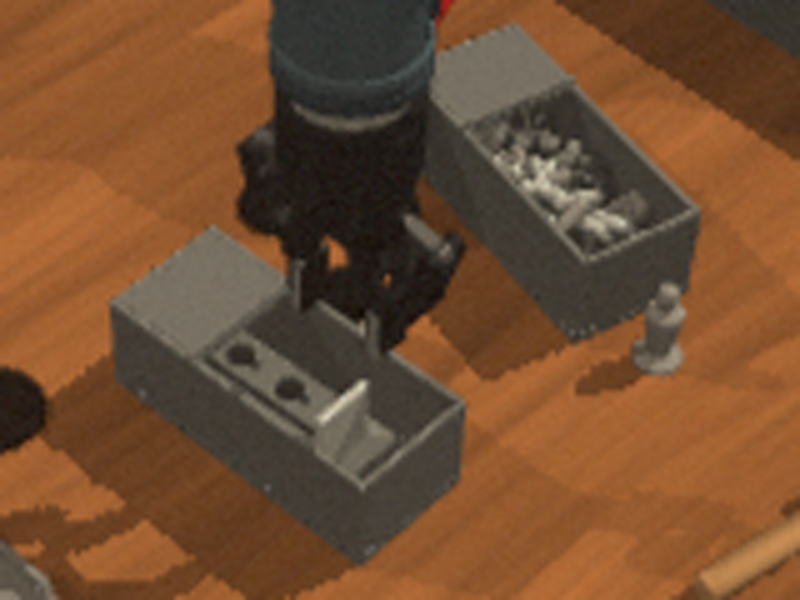

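```bash
python3 - <<'E'
from h import *
b=load('wrist4')
B=lambda c:(180+(c[0]+.5)/2.5-.5,150+(c[1]+.5)/2.5-.5)
for q in [(322,69),(345,68),(324,222),(347,222)]: print((pz(b,B(q),.058)*1e3).round(1))
for q in [(384,27),(384,200)]: print((pz(b,B(q),.011)*1e3).round(1))
E
```

```text
[535.4  28.5  58. ]
[541.   29.3  58. ]
[539.3 -11.6  58. ]
[545.2 -11.1  58. ]
[552.5  31.9  11. ]
[558.2 -22.5  11. ]
```

The tab reads the same in all three views: centre (540.3, 8.6), yaw about 5.5°. I'll descend and close on it.

Emit:
servo_tool --rows "0 0 0.005 -1 1 -25 45; 0 0 0.005 -1 1 -50 45; 0 0 0.005 -1 1 -72 45; 0 0 0.005 -1 1 -72 45; 0 0 0.005 -1 1 -72 0; 0 0 0.005 -1 1 -72 0; 0 0 0.005 -1 1 -72 0; 0 0 0.005 -1 1 -72 0; 0 0 0.005 -1 1 -72 0; 0 0 0.005 -1 1 -72 0"

```text
t: 4.2
position: [0.5396, 0.0092, 0.0217]
tool_rot: [[0.995, 0.096, 0.001], [0.096, -0.995, -0.001], [0.001, 0.001, -1.0]]
contact_force: [-3.1, -0.2, 7.2]
width: 0.042
```

```bash
python3 - <<'E'
from h import *
from bench import ctrl
s=snap('wrist','wrist5')
snap('scene','scene5')
crop('wrist5',180,150,320,240,2.5,'c10')
crop('scene5',260,120,160,120,5,'c11')
st=ctrl.state();print(st['position'],st['width'],st['contact_force'],st['torque'],st['joint_positions'])
E
```

```text
[0.53961122 0.00918709 0.02171206] 0.04156513356629874 [-2.85410672 -0.26090679  5.95550945] [-0.09211989  0.47532072  0.02330701] [-2.02720066e-01  3.39496324e-01  1.82020498e+00 -5.48941094e-04
  9.80613805e-01 -2.98651618e-01]
```

View pics/c10.png

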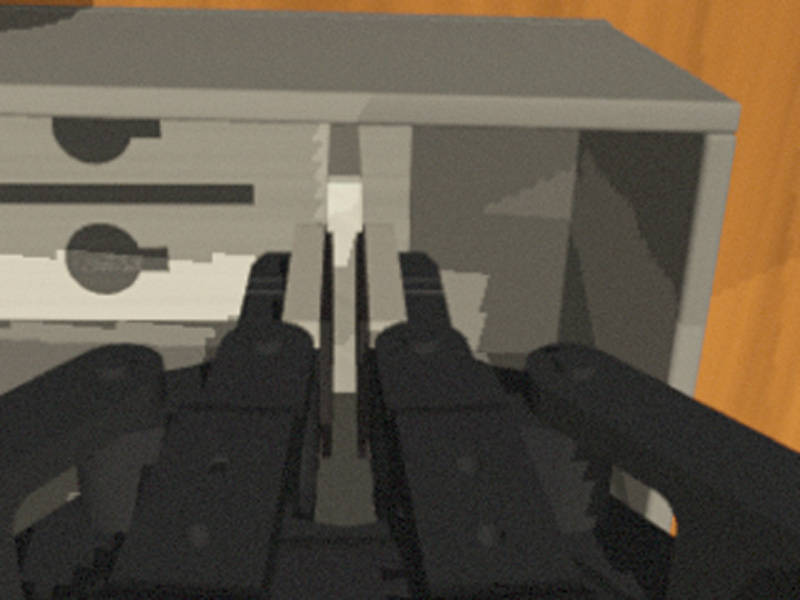

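View pics/c11.png

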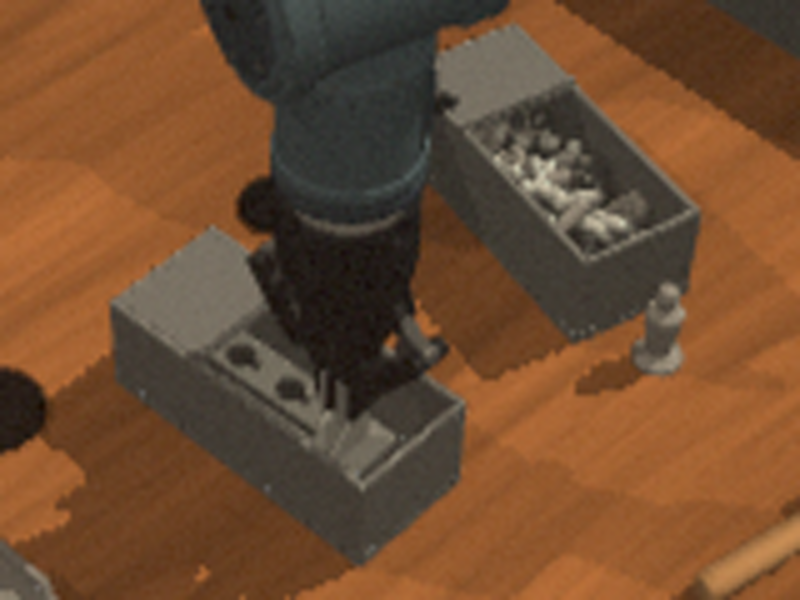

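```bash
python3 - <<'E'
import numpy as np
y=np.radians(5.4);h=np.array([np.cos(y),np.sin(y)])
for k,(t,lift,fx) in enumerate([(4,0.5,0),(8,1,0),(12,2,0),(16,3,1),(20,3,1),(24,4,2),(28,5,3),(30,6,4)]):
    t=np.radians(t);c,s=np.cos(t),np.sin(t)
    dx=125*c-15.7*s-125+fx;dz=125*s+15.7*c-15.7+lift
    print(np.round([np.sin(y)*t,-np.cos(y)*t,0],4),np.round([*(h*dx),dz],1))
E
```

```text
[ 0.0066 -0.0695  0.    ] [-1.4 -0.1  9.2]
[ 0.0131 -0.139   0.    ] [-3.4 -0.3 18.2]
[ 0.0197 -0.2085  0.    ] [-6.  -0.6 27.6]
[ 0.0263 -0.278   0.    ] [-8.1 -0.8 36.8]
[ 0.0328 -0.3475  0.    ] [-11.9  -1.1  44.8]
[ 0.0394 -0.417   0.    ] [-15.1  -1.4  53.5]
[ 0.046  -0.4865  0.    ] [-18.9  -1.8  61.8]
[ 0.0493 -0.5213  0.    ] [-20.5  -1.9  66.4]
```

Emit:
servo_tool --rows "0.0066 -0.0695 0 -1.4 -0.1 9 0; 0.0131 -0.139 0 -3.4 -0.3 18 0; 0.0131 -0.139 0 -3.4 -0.3 18 0; 0.0131 -0.139 0 -3.4 -0.3 18 0"

```text
t: 4.8
position: [0.536, 0.0091, 0.0386]
tool_rot: [[0.986, 0.096, 0.138], [0.095, -0.995, 0.013], [0.139, 0.0, -0.99]]
contact_force: [-0.1, -1.0, -0.8]
width: 0.046
```

```bash
python3 - <<'E'
from h import *
snap('scene','scene6')
crop('scene6',260,120,160,120,5,'c12')
E
```

View pics/c12.png

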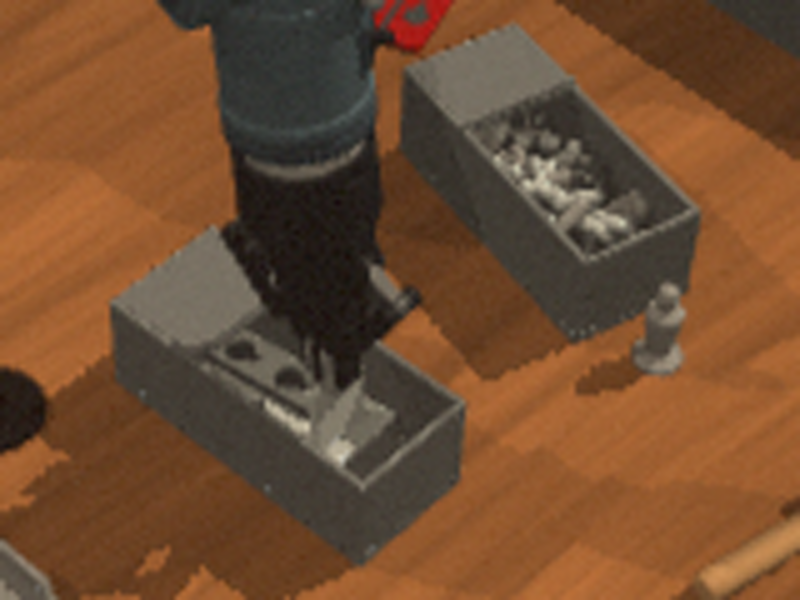

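Emit:
servo_tool --rows "0.0066 -0.0695 0 -2.6 -0.3 9.6 0; 0.0131 -0.139 0 -4.7 -0.5 18.8 0; 0.0197 -0.2085 0 -8.5 -0.8 26.8 0; 0.0263 -0.278 0 -11.7 -1.1 35.5 0; 0.0328 -0.3475 0 -15.5 -1.5 43.8 0; 0.0362 -0.3823 0 -17.1 -1.6 48.4 0; 0.0362 -0.3823 0 -17.1 -1.6 48.4 0; 0.0362 -0.3823 0 -17.1 -1.6 48.4 0"

```text
t: 5.85
position: [0.5191, 0.0074, 0.0867]
tool_rot: [[0.862, 0.096, 0.497], [0.083, -0.995, 0.047], [0.5, 0.001, -0.866]]
contact_force: [0.2, 1.3, -1.2]
width: 0.044
```

```bash
python3 - <<'E'
from h import *
snap('scene','scene7');snap('wrist','wrist7')
crop('scene7',260,120,160,120,5,'c13')
E
```

```text
(no output)
```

View pics/c13.png

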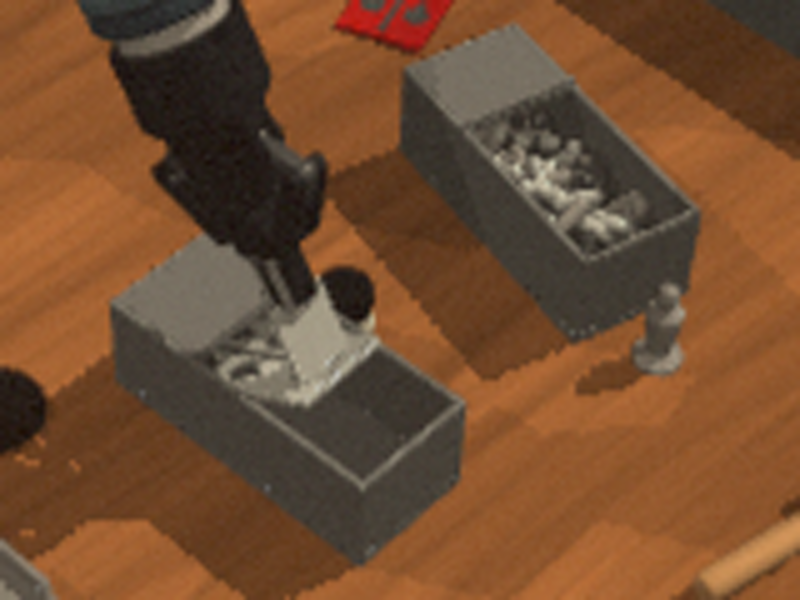

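View pics/wrist7.png

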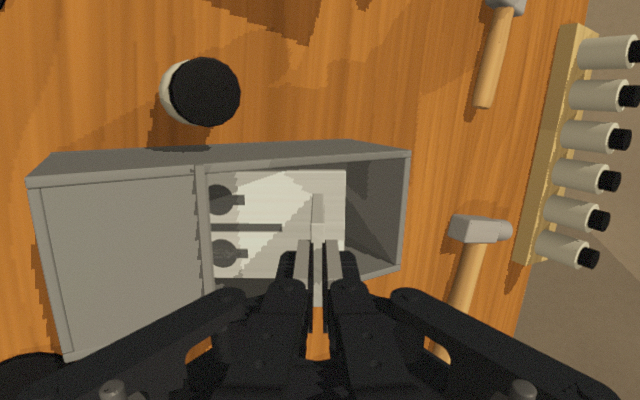

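Emit:
servo_tool --rows "0 0 0 15 1.4 8.7 0; 0 0 0 34 3.3 20 0; 0 0 0 55 5.2 32 0; 0 0 0 76 7.2 44 0; 0 0 0 95 9 55 0; 0 0 0 100 9.4 70 0; 0 0 0 100 9.4 95 0; 0 0 0 100 9.4 120 0; 0 0 0 100 9.4 120 0; 0 0 0 100 9.4 120 0"

```text
t: 7.2
position: [0.6176, 0.0172, 0.2054]
tool_rot: [[0.863, 0.096, 0.496], [0.083, -0.995, 0.047], [0.499, 0.0, -0.867]]
contact_force: [0.2, 0.1, -1.8]
width: 0.04
```

```bash
python3 - <<'E'
from h import *
snap('scene','scene8');snap('side','side8');snap('wrist','wrist8')
crop('scene8',240,80,200,150,4,'c14')
crop('side8',180,100,200,150,4,'c15')
E
```

```text
(no output)
```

View pics/c14.png

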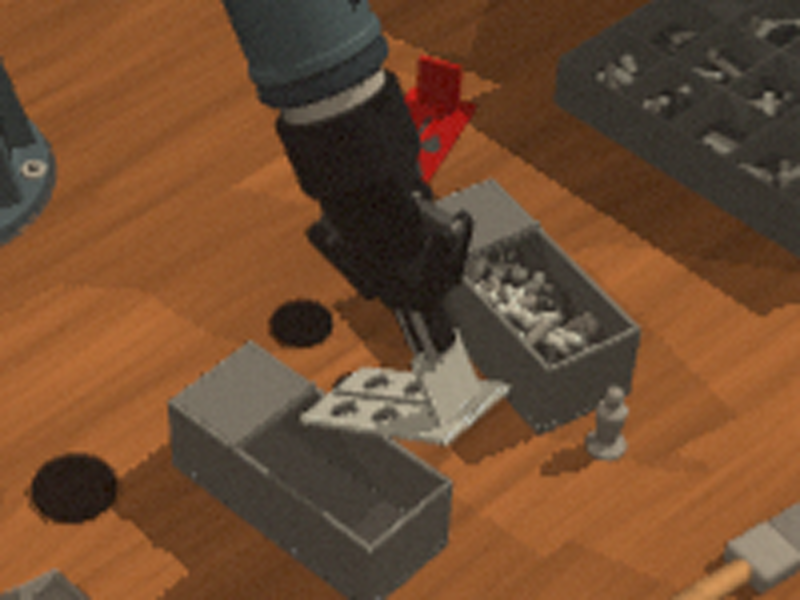

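View pics/c15.png

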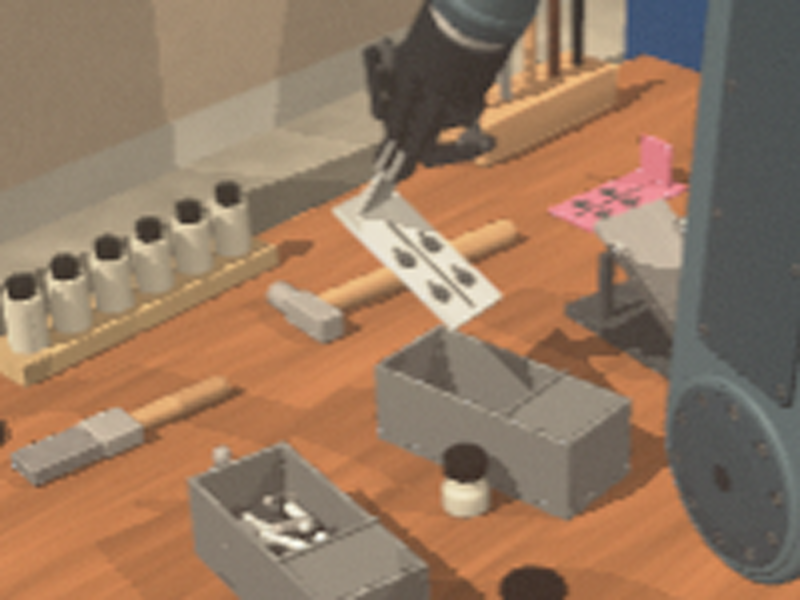

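View pics/wrist8.png

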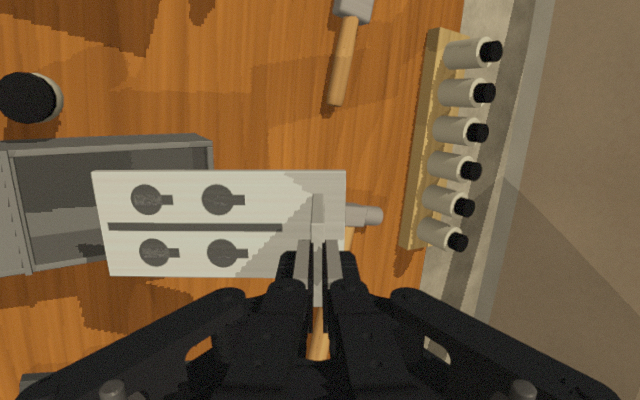

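The plate is out and held at a tilt. The wrist view shows its lower corners at about (93,171) and (110,277), and its upper-left corner at (346,170). Now I'll measure how it sits in the hand.

```bash
cat > plate.py <<'E'
from h import *
def fit(tag,box):
    s=load(tag);P=[]
    for v in range(box[1],box[3],2):
        for u in range(box[0],box[2],3): P.append(pd(s,(u,v)))
    P=np.array(P);c=np.median(P,0)
    for _ in range(6):
        n=np.linalg.svd(P-c)[2][2];n*=np.sign(n[2]);r=(P-c)@n;m=abs(r)<2.5*r.std()+1e-4;P=P[m];c=P.mean(0)
    return s,c,n,r.std(),len(P)
E
python3 - <<'E'
from plate import *
from bench import ctrl
crop('wrist8',80,150,280,150,2.85,'c16')
st=ctrl.state();print(st['position'],st['width'],np.round(st['tool_rot'],4).tolist())
s,c,n,sd,N=fit('wrist8',(115,180,290,240));print(c,n,sd,N,np.degrees(np.arccos(n[2])),np.degrees(np.arctan2(-n[1],-n[0])))
E
```

```text
[0.61754418 0.01721007 0.20485815] 0.036185857047498986 [[0.8633, 0.0956, 0.4955], [0.0829, -0.9954, 0.0476], [0.4978, -0.0, -0.8673]]
[0.56780203 0.02184473 0.16349811] [-0.4991783  -0.05101863  0.86499602] 0.0006055368338448579 1751 30.117748914711054 5.835664878363766
```

View pics/c16.png

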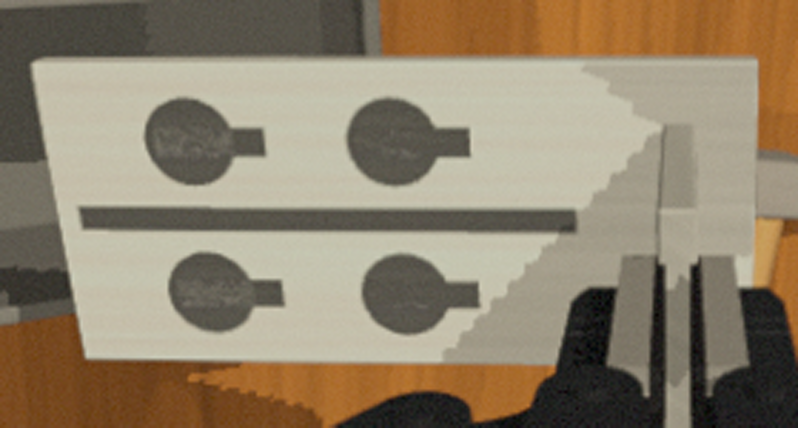

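```bash
python3 - <<'E'
from plate import *
s,c,n,sd,N=fit('wrist8',(115,180,290,240))
C=lambda q:(80+(q[0]+.5)/2.85-.5,150+(q[1]+.5)/2.85-.5)
def hit(q):
    o,d=ray(s,C(q));return o+d*((c-o)@n)/(d@n)
a,b,e=[hit(q) for q in [(34,63),(86,358),(757,61)]]
f=hit((540,364))
print('L',np.linalg.norm(e-a),'W',np.linalg.norm(a-b))
ex=(e-a)/np.linalg.norm(e-a);ey=(a-b)/np.linalg.norm(a-b);ex2=(f-b)/np.linalg.norm(f-b)
print('ex yaw-ish',np.degrees(np.arctan2(ex[1],ex[0])),np.degrees(np.arctan2(ex2[1],ex2[0])),np.degrees(np.arctan2(-ey[0],ey[1])), 'dot',ex@ey)
m=(ex+ex2)/2;m/=np.linalg.norm(m);m=m-n*(m@n);m/=np.linalg.norm(m)
R=np.c_[m,np.cross(n,m),n]
low=(a+b)/2-.005*n
low2=(e+ (e-R[:,1]*.064))/2-.14*R[:,0]-.005*n
print('low',low,low2,'by edges',(R.T@(a-b)*1e3))
Rt=np.array([[0.8633,0.0956,0.4955],[0.0829,-0.9954,0.0476],[0.4978,-0.0,-0.8673]]);p=np.array([0.61754,0.01721,0.20486])
L=(low+low2)/2
print('low in tool',(Rt.T@(L-p)*1e3).round(2),(Rt.T@(low-p)*1e3).round(2))
print('R tool',(Rt.T@R).round(4).tolist())
E
```

```text
L 0.138507868167073 W 0.06325822413352292
ex yaw-ish 5.599178270482684 5.442114096982478 5.113896275603543 dot 0.010992617728859984
low [0.51978589 0.00693421 0.12912879] [0.51878849 0.00662864 0.12853518] by edges [6.20377930e-01 6.32551820e+01 5.01443505e-14]
low in tool [-123.53    0.99   16.76] [-122.94    0.88   16.76]
R tool [[1.0, -0.0006, -0.0046], [-0.0005, -1.0, 0.0031], [-0.0046, -0.003, -1.0]]
```

```bash
cat > tgt.py <<'E'
from h import *
from scipy.spatial.transform import Rotation as Ro
yaw=np.radians(-10.8);t=np.radians(30)
D=np.c_[[np.cos(t)*np.cos(yaw),np.cos(t)*np.sin(yaw),np.sin(t)],[-np.sin(yaw),np.cos(yaw),0],[-np.sin(t)*np.cos(yaw),-np.sin(t)*np.sin(yaw),np.cos(t)]]
O=np.array([0.51733552,-0.24410982,0.07374482])+D@[-.0784,.0032,0]
E
python3 - <<'E'
from tgt import *
from bench import ctrl
print('O',O)
st=ctrl.state();p=st['position'];R=st['tool_rot']
Rt=D@np.diag([1,-1,-1])
rv=Ro.from_matrix(Rt@R.T).as_rotvec();print('rv',rv.round(4),np.degrees(np.linalg.norm(rv)))
for q in [(20,0,70),(12,0,40),(8,0,12),(0,0,0)]:
    T=O+D@((np.array([124,1,16.5])+q)*1e-3);print(q,T.round(4),'shift',((T-p)*1e3).round(1))
print('deck axes',D.round(4).tolist())
E
```

```text
O [ 0.45124138 -0.22824399  0.03454482]
rv [-2.000e-04 -2.500e-03 -2.842e-01] 16.286264302251443
(20, 0, 70) [ 0.5314 -0.2425  0.1815] shift [ -86.1 -259.7  -23.4]
(12, 0, 40) [ 0.5394 -0.244   0.1515] shift [ -78.2 -261.2  -53.4]
(8, 0, 12) [ 0.5497 -0.246   0.1252] shift [ -67.8 -263.2  -79.6]
(0, 0, 0) [ 0.5488 -0.2458  0.1108] shift [ -68.7 -263.   -94. ]
deck axes [[0.8507, 0.1874, -0.4911], [-0.1623, 0.9823, 0.0937], [0.5, 0.0, 0.866]]
```

Emit:
servo_tool --rows "0 0 -0.02 -8 -20 4 0; 0 0 -0.06 -18 -55 6 0; 0 -0.001 -0.1 -30 -95 6 0; 0 -0.001 -0.15 -45 -135 6 0; 0 -0.002 -0.2 -58 -175 5 0; 0 -0.002 -0.25 -70 -210 0 0; 0 -0.0025 -0.275 -80 -240 -10 0; 0 -0.0025 -0.284 -86 -259 -20 0; 0 -0.0025 -0.284 -86 -260 -23 0; 0 -0.0025 -0.284 -86 -260 -23 0; 0 -0.0025 -0.284 -86 -260 -23 0"

```text
t: 8.72
position: [0.5328, -0.2422, 0.1837]
tool_rot: [[0.85, -0.186, 0.493], [-0.161, -0.983, -0.094], [0.502, 0.001, -0.865]]
contact_force: [0.5, 0.1, -1.2]
width: 0.041
```

```bash
python3 - <<'E'
from h import *
snap('scene','scene9');snap('wrist','wrist9')
crop('scene9',160,130,200,150,4,'c17')
E
```

```text
(no output)
```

View pics/c17.png

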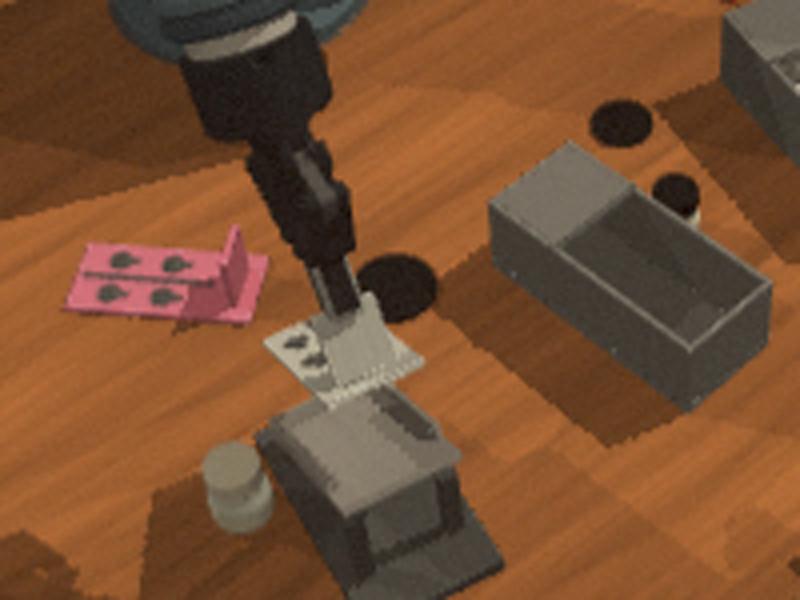

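View pics/wrist9.png

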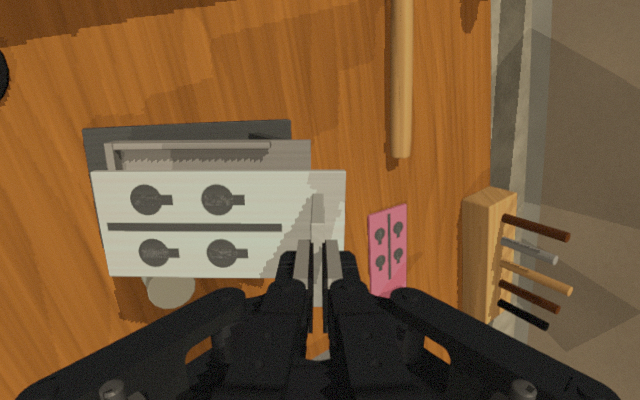

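```bash
python3 - <<'E'
from h import *
crop('wrist9',80,110,280,190,2.85,'c18')
E
```

```text
(no output)
```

View pics/c18.png

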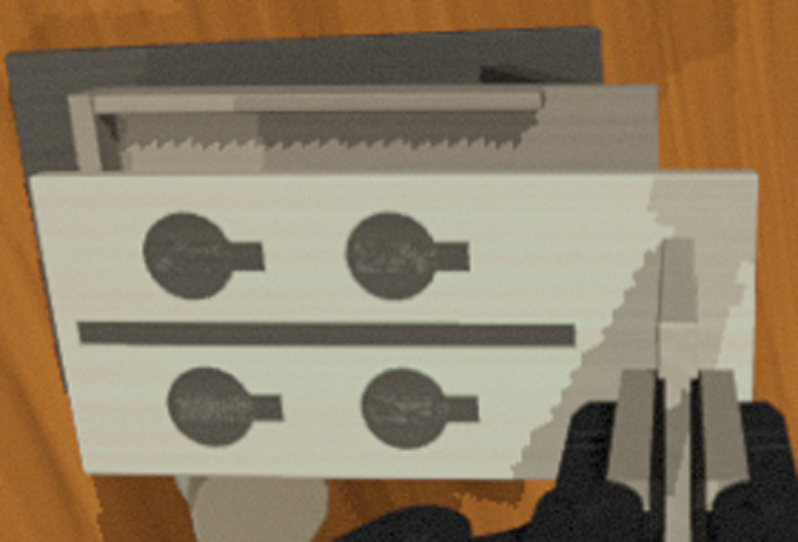

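```bash
python3 - <<'E'
from tgt import *
from plate import fit
from bench import ctrl
s=load('wrist9')
C=lambda q:(80+(q[0]+.5)/2.85-.5,110+(q[1]+.5)/2.85-.5)
for nm,q,h in [('topL 144,41',(657,86),0),('sLoe 115,41',(545,92),.01),('sLie 115,36',(543,108),.01),('lo corner',(69,96),.01),('lin/sLin 0,36',(97,111),.01)]:
    o,d=ray(s,C(q));n=D[:,2];x=o+d*((O-o)@n+h)/(d@n);print(nm,(D.T@(x-O)*1e3).round(1))
_,c,n,sd,N=fit('wrist9',(115,180,290,240));print(np.degrees(np.arccos(n[2])),np.degrees(np.arctan2(-n[1],-n[0])),'deckframe n',(D.T@n).round(4))
def hit(q):
    o,d=ray(s,C(q));return o+d*((c-o)@n)/(d@n)
a,b,e,f=[hit(q) for q in [(33,176),(85,472),(757,174),(510,478)]]
for x in (a,b,e,f): print((D.T@(x-.005*n-O)*1e3).round(1))
st=ctrl.state();print('tcp deck',(D.T@(st['position']-O)*1e3).round(1),Ro.from_matrix(D@np.diag([1,-1,-1])@st['tool_rot'].T).as_rotvec().round(4))
E
```

```text
topL 144,41 [142.6  40.    0. ]
sLoe 115,41 [114.8  39.7  10. ]
sLie 115,36 [114.2  35.7  10. ]
lo corner [-7.1 39.3 10. ]
lin/sLin 0,36 [-0.3 35.4 10. ]
30.296834941735213 -10.501563950696877 deckframe n [-0.0052 -0.0026  1.    ]
[24.1 32.6 71.2]
[ 23.6 -30.7  71. ]
[162.5  33.   71.9]
[113.4 -30.8  71.4]
tcp deck [146.5   1.4  88. ] [ 0.0016  0.0028 -0.0015]
```

```bash
python3 - <<'E'
from tgt import *
for q in [(-8,-1.5,-30),(-16,-1.5,-59)]: print((D@np.array(q)).round(1))
print((D@[0,0,-1]).round(3),(D@[-1,0,0]).round(3))
E
```

```text
[  7.6  -3.  -30. ]
[ 15.1  -4.4 -59.1]
[ 0.491 -0.094 -0.866] [-0.851  0.162 -0.5  ]
```

Emit:
servo_tool --rows "0 0 0 4 -2 -15 0; 0 0 0 7.6 -3 -30 0; 0 0 0 11.5 -3.7 -45 0; 0 0 0 15 -4.4 -59 0; 0 0 0 15 -4.4 -59 0; 0 0 0 15 -4.4 -59 0"

```text
t: 9.57
position: [0.5477, -0.2475, 0.1247]
tool_rot: [[0.85, -0.187, 0.493], [-0.161, -0.982, -0.095], [0.502, 0.001, -0.865]]
contact_force: [0.2, 0.3, -1.4]
width: 0.042
```

```bash
python3 - <<'E'
from tgt import *
from bench import ctrl
snap('scene','scene10');snap('wrist','wrist10')
crop('wrist10',80,110,280,190,2.85,'c19')
crop('scene10',190,160,120,90,6.5,'c20')
st=ctrl.state();print('tcp deck',(D.T@(st['position']-O)*1e3).round(1),st['contact_force'],st['torque'])
E
```

```text
tcp deck [130.7  -1.1  29.3] [ 0.5779889   0.95661984 -1.42550117] [0.04279814 0.39854189 0.0276913 ]
```

View pics/c19.png

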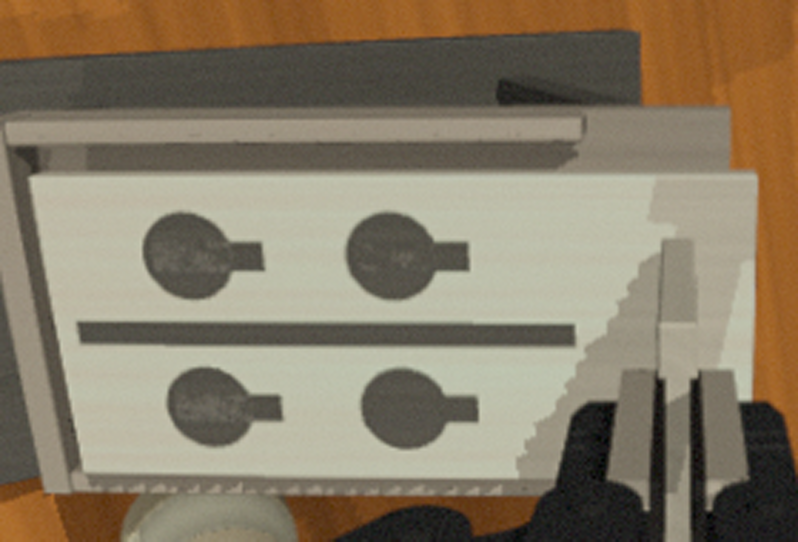

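View pics/c20.png

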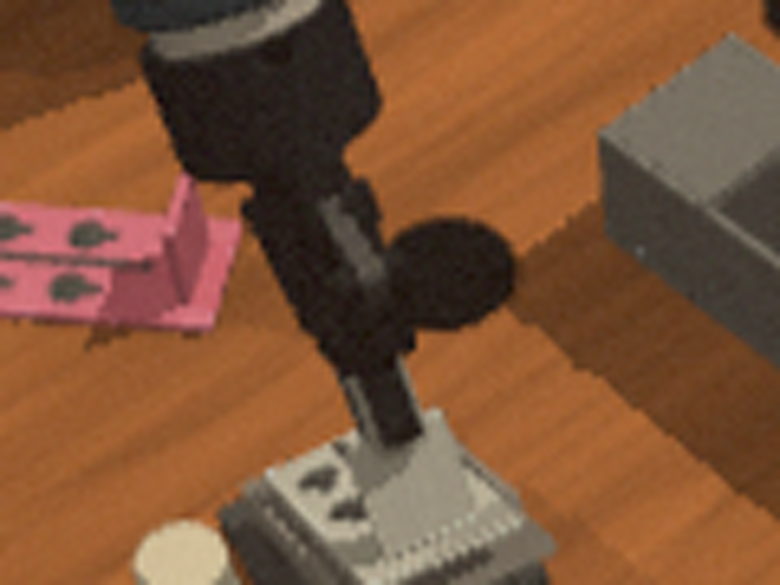

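```bash
python3 - <<'E'
from tgt import *
from plate import fit
s=load('wrist10')
C=lambda q:(80+(q[0]+.5)/2.85-.5,110+(q[1]+.5)/2.85-.5)
for nm,q,h in [('topL 144,41',(729,108),0),('sLoe 115,41',(583,113),.01),('sLie 115,36',(582,139),.01),('sLi st',(40,145),.01),('lo cornL',(5,118),.01),('lo cornR',(46,492),.01),('lin R',(72,489),.01),('sRin top',(500,490),.01)]:
    o,d=ray(s,C(q));n=D[:,2];x=o+d*((O-o)@n+h)/(d@n);print(nm,(D.T@(x-O)*1e3).round(1))
_,c,n,sd,N=fit('wrist10',(115,180,290,240));print('deckframe n',(D.T@n).round(4))
def hit(q):
    o,d=ray(s,C(q));return o+d*((c-o)@n)/(d@n)
for q in [(33,176),(85,472),(757,174),(510,478)]: print((D.T@(hit(q)-.005*n-O)*1e3).round(1))
E
```

```text
topL 144,41 [142.3  40.2   0. ]
sLoe 115,41 [113.7  40.6  10. ]
sLie 115,36 [113.4  35.6  10. ]
sLi st [ 5.9 34.9 10. ]
lo cornL [-0.5 40.3 10. ]
lo cornR [ -7.1 -42.3  10. ]
lin R [ -1.  -41.4  10. ]
sRin top [ 93.8 -40.6  10. ]
deckframe n [-0.005  -0.0016  1.    ]
[ 8.3 30.2 12.4]
[  7.7 -33.1  12.3]
[146.7  30.4  13.1]
[ 97.5 -33.3  12.7]
```

```bash
python3 - <<'E'
from tgt import *
for q in [(0,.8,-6),(0,.8,-10),(0,.8,-12),(0,.8,-13)]: print(q,(D@np.array(q)).round(1))
E
```

```text
(0, 0.8, -6) [ 3.1  0.2 -5.2]
(0, 0.8, -10) [ 5.1 -0.2 -8.7]
(0, 0.8, -12) [  6.   -0.3 -10.4]
(0, 0.8, -13) [  6.5  -0.4 -11.3]
```

Emit:
servo_tool --rows "0 0 0 3.1 0.2 -5.2 0; 0 0 0 5.1 -0.2 -8.7 0; 0 0 0 6 -0.3 -10.4 0; 0 0 0 6 -0.3 -10.4 0; 0 0 0 6 -0.3 -10.4 0"

```text
t: 10.3
position: [0.5535, -0.2477, 0.1142]
tool_rot: [[0.85, -0.187, 0.493], [-0.161, -0.982, -0.095], [0.502, 0.001, -0.865]]
contact_force: [-0.2, 0.6, -0.4]
width: 0.043
```

```bash
cat > st.py <<'E'
from tgt import *
from bench import ctrl
st=ctrl.state();print('tcp deck',(D.T@(st['position']-O)*1e3).round(2),'F deck',(D.T@st['contact_force']).round(1),'T',(D.T@st['torque']).round(2),st['width'],st['t'])
E
python3 st.py
```

```text
tcp deck [1.2999e+02 9.0000e-02 1.6910e+01] F deck [-0.4  0.6 -0.2] T [ 0.03  0.32 -0.04] 0.043479952422738236 10.3
```

Emit:
servo_tool --rows "0 0 0 0.4 -0.1 -0.7 0; 0 0 0 0.5 -0.1 -0.9 0; 0 0 0 0.5 -0.1 -0.9 0"

```text
t: 10.68
position: [0.554, -0.2479, 0.1141]
tool_rot: [[0.849, -0.187, 0.493], [-0.161, -0.982, -0.095], [0.502, 0.001, -0.865]]
contact_force: [-8.3, 2.9, 7.6]
width: 0.042
```

```bash
python3 st.py
```

```text
tcp deck [ 1.3033e+02 -3.0000e-02  1.6560e+01] F deck [-3.8  1.3 10.9] T [ 0.2   0.84 -0.05] 0.04224234915782614 10.675
```

Emit:
servo_tool --rows "0 0 0 -1.3 0.2 -0.8 0; 0 0 0 -2.6 0.5 -1.5 0; 0 0 0 -3.8 0.7 -2.2 0; 0 0 0 -3.8 0.7 -2.2 0"

```text
t: 11.18
position: [0.5511, -0.248, 0.1124]
tool_rot: [[0.848, -0.188, 0.495], [-0.161, -0.982, -0.097], [0.504, 0.002, -0.863]]
contact_force: [-1.4, 0.7, 6.1]
width: 0.041
```

```bash
python3 st.py
```

```text
tcp deck [127.07  -0.74  16.56] F deck [1.7 0.4 6.1] T [ 0.1  -0.24 -0.03] 0.04111349415962718 11.175
```

Emit:
servo_tool --rows "0 0 0 -1 0.4 -0.5 0; 0 0 0 -2 0.7 -1.1 0; 0 0 0 -2 0.7 -1.1 0"

```text
t: 11.55
position: [0.5489, -0.2474, 0.1111]
tool_rot: [[0.849, -0.188, 0.495], [-0.161, -0.982, -0.097], [0.504, 0.002, -0.864]]
contact_force: [-0.4, -0.0, 6.4]
width: 0.042
```

```bash
python3 st.py
```

```text
tcp deck [124.48  -0.49  16.56] F deck [ 2.9 -0.1  5.7] T [-0.03 -0.25 -0.03] 0.041964816986264385 11.55
```

Emit:
servo_tool --rows "0 0 0 -0.8 0.2 -0.5 0; 0 0 0 -1.3 0.3 -0.8 0; 0 0 0 -1.3 0.3 -0.8 0"

```text
t: 11.92
position: [0.5477, -0.2472, 0.1104]
tool_rot: [[0.848, -0.188, 0.495], [-0.161, -0.982, -0.097], [0.504, 0.002, -0.864]]
contact_force: [0.1, -0.4, 6.6]
width: 0.043
```

```bash
python3 st.py; python3 -c "
from h import *
snap('wrist','wrist11');crop('wrist11',80,130,280,190,2.85,'c21')"
```

```text
tcp deck [123.07  -0.5   16.56] F deck [ 3.5 -0.4  5.6] T [-0.04 -0.3   0.01] 0.04264624093105366 11.925
```

View pics/c21.png

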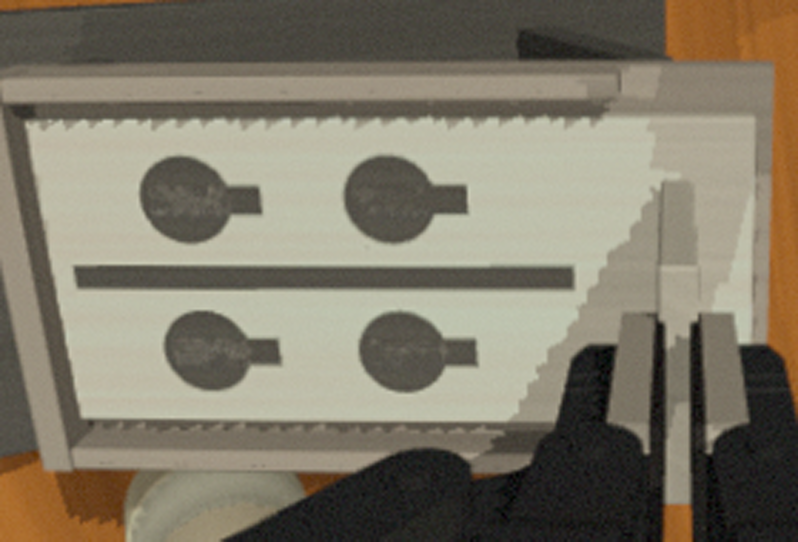

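Emit:
servo_tool --rows "0 0 0 -0.6 0.1 -0.4 0; 0 0 0 -1 0.2 -0.6 0; 0 0 0 -1 0.2 -0.6 0"

```text
t: 12.35
position: [0.5473, -0.247, 0.1102]
tool_rot: [[0.848, -0.188, 0.496], [-0.161, -0.982, -0.097], [0.505, 0.002, -0.863]]
contact_force: [4.8, -0.5, 6.0]
width: 0.043
```

```bash
python3 st.py
```

```text
tcp deck [122.58  -0.47  16.62] F deck [7.2 0.5 2.8] T [ 0.12 -1.    0.03] 0.043285048765861554 12.35
```

Emit:
servo_tool --rows "0 0 0 -0.4 0.1 -0.3 0; 0 0 0 -0.9 0.2 -0.5 0; 0 0 0 -0.9 0.2 -0.5 0"

```text
t: 12.72
position: [0.547, -0.2471, 0.1104]
tool_rot: [[0.847, -0.188, 0.497], [-0.161, -0.982, -0.098], [0.506, 0.003, -0.862]]
contact_force: [6.9, 0.6, 6.1]
width: 0.044
```

```bash
python3 st.py; python3 -c "
from h import *
snap('wrist','wrist12');crop('wrist12',80,130,140,190,4,'c22');snap('scene','scene12');crop('scene12',190,190,120,90,6.5,'c23')"
```

```text
tcp deck [122.46  -0.57  16.91] F deck [8.8 1.9 1.9] T [ 0.32 -1.3  -0.02] 0.04366105187883015 12.725
```

View pics/c22.png

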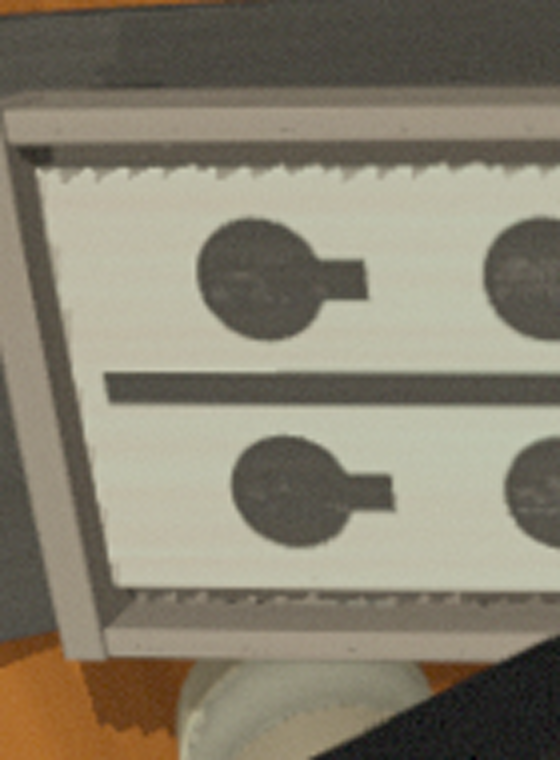

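View pics/c23.png

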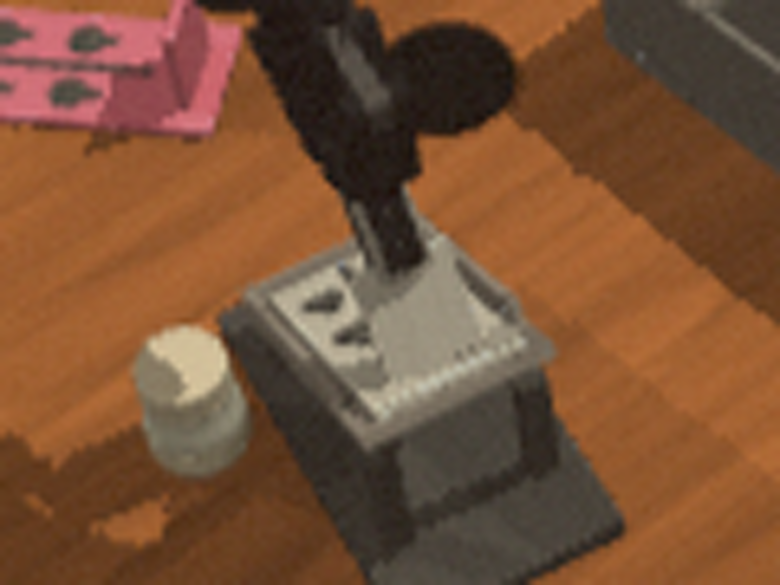

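```bash
python3 - <<'E'
from tgt import *
s=load('wrist12')
f=lambda x,y,z:((proj(s,O+D@(np.array([x,y,z])*1e-3))-[80,130]+.5)*4-.5).round(0)
for p in [(0,36,10),(0,-36,10),(0,32,5),(0,-32,5),(1,32,5),(2,32,5),(2,-32,5),(-6,41,10)]: print(p,f(*p))
C=lambda q:(80+(q[0]+.5)/4-.5,130+(q[1]+.5)/4-.5)
n=D[:,2]
for nm,q,h in [('ledge in U',(22,160),.01),('ledge in L',(104,628),.01),('plate U',(38,170),.005),('plate L',(115,585),.005)]:
    o,d=ray(s,C(q));x=o+d*((O-o)@n+h)/(d@n);print(nm,(D.T@(x-O)*1e3).round(1))
E
```

```text
(0, 36, 10) [ 14. 136.]
(0, -36, 10) [106. 621.]
(0, 32, 5) [ 41. 158.]
(0, -32, 5) [120. 580.]
(1, 32, 5) [ 48. 158.]
(2, 32, 5) [ 55. 158.]
(2, -32, 5) [132. 580.]
(-6, 41, 10) [-36.  99.]
ledge in U [ 0.6 32.8 10. ]
ledge in L [ -0.5 -37.2  10. ]
plate U [-0.8 30.3  5. ]
plate L [ -0.9 -32.9   5. ]
```

The plate reads against the ledge at both corners and is square to it. Releasing.

Emit:
servo_tool --rows "0 0 0 0 0 0 10; 0 0 0 0 0 0 25; 0 0 0 0 0 0 40; 0 0 0 0 0 0 40; 0 0 0 0 0 0 40"

```text
t: 13.45
position: [0.5448, -0.2455, 0.1077]
tool_rot: [[0.85, -0.187, 0.493], [-0.162, -0.982, -0.094], [0.502, 0.0, -0.865]]
contact_force: [0.2, -0.0, 1.4]
width: 0.469
```

```bash
python3 st.py; python3 -c "
from h import *
snap('wrist','wrist13');crop('wrist13',80,130,280,190,2.85,'c24')"
```

```text
tcp deck [118.92   0.59  15.82] F deck [0.8 0.  1.1] T [ 0.04  0.26 -0.01] 0.4690635841640406 13.45
```

View pics/c24.png

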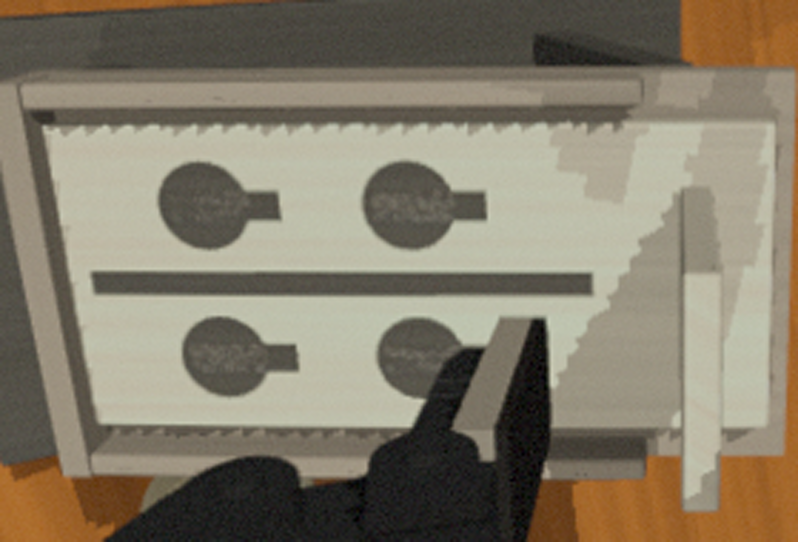

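Emit:
servo_tool --rows "0 0 0 -5 1 9 40; 0 0 0 -15 3 26 40; 0 0 0 -27 5 48 40; 0 0 0 -42 8 74 40; 0 0 0 -57 11 100 40; 0 0 0 -60 40 120 40; 0 0 0 -60 80 140 40; 0 0 0 -60 80 140 40; 0 0 0 -60 80 140 40"

```text
t: 14.62
position: [0.4849, -0.1658, 0.2483]
tool_rot: [[0.849, -0.187, 0.494], [-0.161, -0.982, -0.095], [0.503, 0.002, -0.864]]
contact_force: [0.0, -1.5, -0.0]
width: 0.471
```

```bash
python3 st.py; python3 -c "
from h import *
snap('wrist','wrist14');snap('scene','scene14');crop('scene14',190,200,110,85,7,'c25')"
```

```text
tcp deck [125.4   67.67 174.48] F deck [ 0.3 -1.5 -0.2] T [-0.04  0.24  0.04] 0.4706309687376945 14.625
```

View pics/wrist14.png

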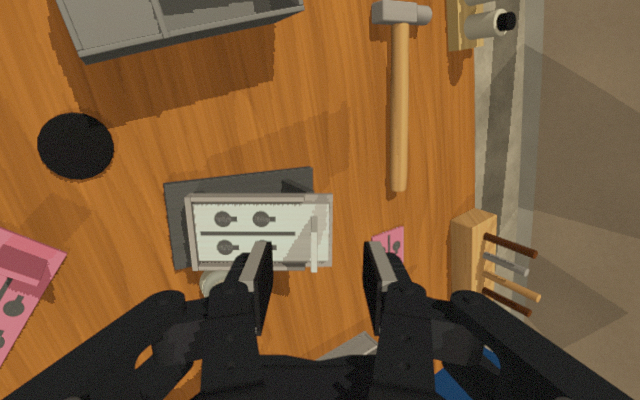

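View pics/c25.png

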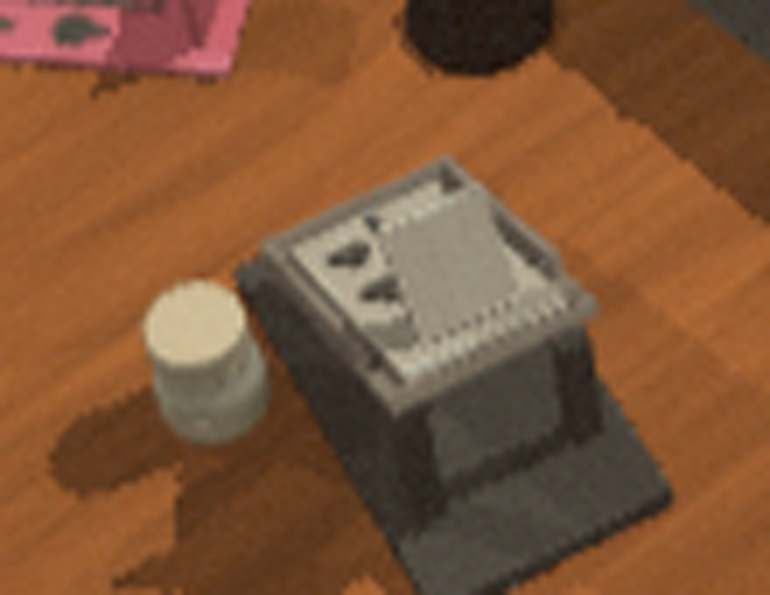

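View pics/scene14.png

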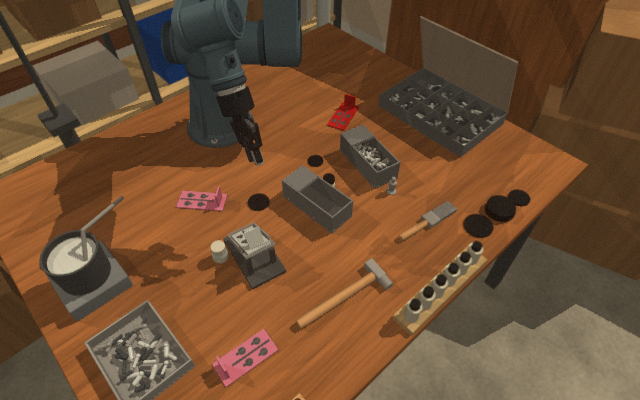

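```bash
python3 - <<'E'
from tgt import *
from plate import fit
crop('wrist14',170,170,175,115,4.5,'c26')
s,c,n,sd,N=fit('wrist14',(205,206,295,240));print('n deck',(D.T@n).round(4),'height',(D.T@(c-O)*1e3).round(2),sd,N)
E
```

```text
n deck [-0.0013 -0.001   1.    ] height [56.03 11.29  5.21] 0.000734943892202145 500
```

View pics/c26.png

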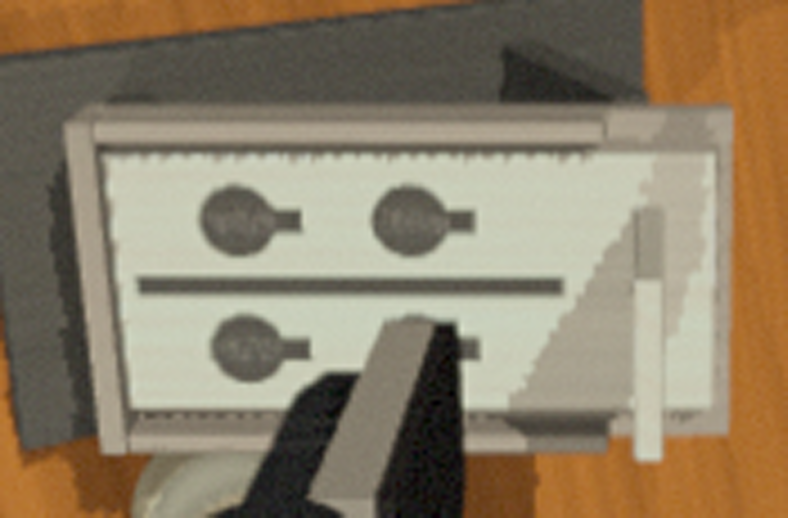

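```bash
python3 - <<'E'
from tgt import *
s=load('wrist14');n=D[:,2]
C=lambda q:(170+(q[0]+.5)/4.5-.5,170+(q[1]+.5)/4.5-.5)
for nm,q,h in [('deck top U',(733,108),0),('deck top L',(728,433),0),('plate up U',(717,152),.005),('plate up L',(712,409),.005),('ledge in U',(97,140),.01),('ledge in L',(127,430),.01),('plate lowU',(107,155),.005),('plate lowL',(131,410),.005),('ledge in U0',(102,150),.01)]:
    o,d=ray(s,C(q));x=o+d*((O-o)@n+h)/(d@n);print(nm,(D.T@(x-O)*1e3).round(1))
E
```

```text
deck top U [142.9  40.6  -0. ]
deck top L [142.9 -41.6   0. ]
plate up U [139.2  31.6   5. ]
plate up L [138.7 -32.7   5. ]
ledge in U [-0.1 35.8 10. ]
ledge in L [ -0.3 -36.2  10. ]
plate lowU [-0.1 30.7  5. ]
plate lowL [ -0.7 -33.4   5. ]
ledge in U0 [ 0.8 33.5 10. ]
```

```bash
python3 - <<'E'
from h import *
a=load('scene0')['pixels'].astype(int);b=load('scene14')['pixels'].astype(int)
for n,(x,y) in dict(pot=(328,178),jar=(220,250),dA=(315,160),dB=(258,201),fig=(392,186),ham=(378,275),brush=(440,215)).items():
    print(n,abs(a-b)[y-12:y+12,x-12:x+12].mean().round(1))
from bench import ctrl
print(ctrl.hand_in())
E
```

```text
pot 2.9
jar 10.5
dA 7.0
dB 3.1
fig 2.7
ham 3.0
brush 11.1
the job is handed in; nothing more can be done
None
```

The plate is on the pouring rest, tab end uppermost. I handed the job in at about 14.7 s; the hand-in gave no verdict. I gripped the tab across its 6 mm thickness and tilted that end up 30°. Then I drew the plate out from under the half-lid and carried it over to the rest. I lowered it onto the face while still holding it and slid it down until the force rose at the ledge. Then I let go and backed away.

**Last checks, after letting go:**
- **Seating:** the plate lies flat on the face to about 0.1°. Its lower edge is against the ledge to within about 0.5 mm, which is as close as I can measure.
- **Sideways position:** it sits between the side strips, under 1 mm off centre.
- **Forces:** the highest wrist force I saw was about 12 N, in the readings at the end of each move.
- **Robot:** it is clear of everything.

**What disagreed:**
- **Gripper opening:** it read about 3.5 mm on the 6 mm tab, but the grip held throughout.
- **Calibration:** different views of the rest disagreed by about 1 mm, so I centred the plate on what the later views showed.
- **Other items:** by eye, nothing else had moved. A before-and-after comparison showed little change around the pot, disc_b, figure and hammer. It showed more around the jar, brush and disc_a, which I put down to shadows and the arm's first position. I did not measure those three separately.

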